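# Seat the filter cassette in the nail-dust extractor

### The arm

A 6-joint arm with a two-finger parallel gripper is mounted at the origin on the work surface. World frame = base frame: x ahead of the robot, y to its left, z up, the work surface at z = 0. Lengths are in m, angles in rad, forces in N, time in s.
With the tool pointing down it reaches from about 0.2 to 0.875 m from the base axis. Payload 3.4 kg.
Tool frame: the origin (TCP) lies at the very end of the fingers, on their centre line; the grasp point (between the pads) lies 19 mm behind it; z points along the fingers, y is the direction in which the jaws open and shut (so a half turn about z gives the same grasp; the last joint's range is limited). The gripper opens to 94 mm and grips with 3 to 60 N. Pads are 16 mm wide; open, the fingers measure 119 mm over their backs; the gripper's body (75 mm by 177 mm) begins 78 mm behind the grasp point.
Start: joints at [-1.411, 0.276, 1.505, -0, 1.361, -0.121], TCP at [0.159, -0.553, 0.205] pointing down, gripper open.
Joint ranges: [-2.89, 2.89], [-0.75, 2.08], [0.22, 2.7], [-1.18, 4.32], [0.11, 2.71], [-2.7, 2.7]. Speed limits (rad/s): [2.57, 2.57, 3.14, 3.14, 3.14, 3.14].

### API

Orientations are given as a unit quaternion [x, y, z, w].
In Python, from workcell import readout, vision, order gives the robot as it stands.
- The arm moves only by the tool send_rows, never from a script. Its argument "plan" is a list of rows, each a list of 4 numbers: the shift along the tool's x, y, z in mm, then the turn about the tool's z in rad. In form: [[tx, ty, tz, turn], ...]. A call has 1 to 20 rows; each row is the pose to reach, as a shift and turn from the pose commanded when the call began, along the tool's axes at that moment; what a row does not reach only later rows make up. A row lasts 1/8 s, in which the tool goes at most 62.5 mm and 10.7 degrees, less where a joint would pass 70% of its speed; a pose out of reach is approached as far as the arm can. A call with a gripper value outside its range is refused whole. "jaw" is the opening, from 0 (shut) to 1 (fully open), set as the call begins (left out, the last holds). The fingers move at their own pace and stop on an object; "newtons" is the grip in N (left out, the last holds). Time passes only in rows, so rows that repeat a pose let the fingers close. It gives the time, the measured TCP pose, the force and the opening at its end, in the units of the state.
- readout.state(): the state, without advancing time (a new reading comes with each control period).
- vision.read_camera(name): name is "scene" or "top"; returns a dict with "image" (384x512x3 uint8, blue, green, red), "K" (3x3 intrinsics, pixels), "position" and "attitude" of the camera in the world. Camera axes: x right, y up, looking along -z (the intrinsics and any distortion apply to the point x, -y, -z); pixel columns grow to the right and rows downward; lengths in m; the calibration is good to about 2 mm. A picture is of the moment at which its call begins. There is no depth.
- order.job_done(): hands the job in, once; it reports no verdict.
The state is a dict: "time_s": time; "joint_positions": joint angles; "dq": joint speeds; "joint_torque": joint torques, N m; "tcp_pos": TCP position; "ee_rot": TCP orientation; "ft_force": force on the tool from outside, world axes, zero at the start; "wrist_torque": the same for the moment, N m; "gripper_width": finger opening in m.
Only numpy, scipy, OpenCV 4.12 (cv2) and the standard library are available. Lean on these libraries where they do the work, as an engineer would, in place of code of your own. Each camera call takes 0.05 s, during which the arm holds its last target.

### The job

Fit the loose filter cassette into the dust extractor: keep it tilted and hook its thin tongue under the extractor's retaining lip until it just meets the soft sprung stop strip behind it (do not crush the strip), then swing the other end down gently, without forcing anything, until the spring catch snaps over it and it lies flat and fully home. Leave the other things on the ledge where they are, and let go of the cassette at the end.

Things in the scene. Friction and masses are not known exactly. Their poses are not given: they have to be found in the camera images.
- filter: loose filter cassette, 0.13 to 0.21 kg: flat grey frame, white pleats on top, upright grip. Origin: centre of underside; z up, x to its latching end. Slab x -57 to +65 mm, y +-50 mm, 8 mm thick. From its -x end a thin tongue reaches to x = -77 mm (92 mm wide, 4 mm thick, flush with the underside). It starts lying flat on the ledge.
- filter_grip (a point): centre of the cassette's upright grip bar, 12 mm thick (along x; pinch it across this), 60 mm wide (y), 26 mm tall (24 to 50 mm above the underside), on two legs. The point is at cassette x = 0, 37 mm above the underside. Axes as the cassette's.
- filter_tongue (a point): middle of the tongue's free edge: cassette x = -77 mm, 2 mm above the underside. Axes as the cassette's.
- housing: dust extractor, white box 230 (x) x 160 (y) x 40 mm, fixed to the ledge. Origin: centre of its underside; x points from the lip end to the catch end. On its top is the grey seat. The seat is clamped up to 10 mm off its middle place, either way along x; its true place is NOT reported and must be felt. Lip, stop, guides and catch shift together.
- seat_mid (a point): centre of the seat floor, if the seat were in its middle place; axes as the housing's, 44 mm above its origin. Guides 8 mm high at y = +-52.5 mm (x -50 to +60). Low end wall, 8 mm high, from x = +65.5 mm. Fully home, the cassette lies flat on the floor, x along this x, tongue 0 to 2 mm off the stop, latching end under the catch.
- lip_mid (a point): middle of the lip's free edge, underside, if the seat were in its middle place (x = -65 mm, 10 mm above the seat floor); axes as the housing's. The lip is 4 mm thick and 110 mm wide. The slot under it, 10 mm high, is open until the sprung stop strip 13.5 mm behind this edge (x = -78.5 mm). The seat floor and lip are rigid.
- stop_strip (a joint): upright rubber-faced strip 96 mm wide, 8 mm tall, under the lip, sprung along the housing's x; the tongue's edge meets it. Value in m: 0 at rest, growing as it is pushed back towards -x, end of travel 0.0045; its spring takes 1.5 N to start and 2 N more per mm. Pushed back over 3 mm (7.5 N) counts as crushed.
- catch (a joint): spring catch at the +x end of the seat, 26 mm wide steel nose: tip at x = +60 mm from seat_mid, 9.5 to 13.5 mm above the floor; above it a ramp rises outward to 25 mm. Value in m: 0 at rest, up to 0.009 pushed out (+x); spring 2.4 N at 0, 6 N at the end. The cassette's end, pressed down, pushes it out 3 to 6 mm and it snaps back over the edge: 5 to 15 N down at the grip.
- pin_jar: bystander, to be left alone: clear acrylic jar of hairpins, 68 mm across, 75 mm tall; origin at the centre of its underside
- cream: bystander, to be left alone: cream bottle, 52 mm across, 120 mm tall; origin at the centre of its underside
- polish: bystander, to be left alone: small bottle, 32 mm across, 65 mm tall; origin at the centre of its underside
- compact: bystander, to be left alone: folded compact mirror, disc 72 mm across, 17 mm thick; origin at the centre of its underside
- tweezer: bystander, to be left alone: steel tweezer, 95 mm long, lying; origin at the centre of its underside
- buffer: bystander, to be left alone: nail buffer block, 90 x 26 x 26 mm; origin at the centre of its underside
- comb: bystander, to be left alone: comb, 150 mm long, lying; origin at the centre of its underside
There are look-alikes about, which are no part of the job. Leave any brown or green look-alike of the filter alone.

How it is judged:
By the outcome, as a careful person would: the job done as asked, in the order asked, and still so for the second after the job is handed in, with the robot touching nothing.
It also fails if it takes over 51 s, if anything falls off the work surface, if the arm or the gripper's body presses on something with over 40 N, if the wrist force passes 120 N, or if a joint passes its speed limit or range.

## Working session

There is one attempt and no reset: what is moved stays moved. The work goes in short steps, Python scripts to look and compute and a tool call to move; the robot and the scene stay as the last step left them, time stands still between calls to the robot, and variables do not carry over. Pictures are saved under pics/ and viewed, and the job is handed in when it is done.

Besides the shell and the picture viewer there is one more tool, called after ">>>" in YAML: its name, and indented under it one key for each argument. send_rows: Moves the arm, as the interface text tells. Its arguments: {"type":"object","properties":{"plan":{"type":"array"},"jaw":{"type":"number"},"newtons":{"type":"number"}},"required":["plan"]}

```bash
ls; mkdir -p pics
python3 - <<'E'
from workcell import readout, vision
import cv2
print(readout.state())
for n in ("scene","top"):
    c=vision.read_camera(n); cv2.imwrite(f"pics/{n}0.png",c["image"])
    print(n,c["K"],c["position"],c["attitude"],[k for k in c])
E
```

```text
pics
{'time_s': 0.0, 'joint_positions': array([-1.41097889e+00,  2.76572878e-01,  1.50608549e+00, -9.26789589e-06,
        1.36071015e+00, -1.21006606e-01]), 'dq': array([-0.00097287,  0.00108681, -0.00055591, -0.00113526, -0.00061775,
       -0.0004843 ]), 'joint_torque': array([-1.26505653e-03, -4.04597569e+01, -2.37230891e+01,  7.00441981e-02,
        3.43321043e-02, -1.44461419e-04]), 'tcp_pos': array([ 0.1592584 , -0.55192613,  0.20463635]), 'ee_rot': array([ 9.90157892e-01,  1.39951997e-01, -2.17598689e-05, -8.87672516e-04]), 'ft_force': array([ 0.2050271 ,  0.18482982, -0.10604342]), 'wrist_torque': array([-0.01845964, -0.02225425, -0.05486223]), 'gripper_width': 0.09375815498110075}
scene [[375.71209431   0.         256.54263131]
 [  0.         375.71209431 193.19153749]
 [  0.           0.           1.        ]] [ 1.25141191 -0.01447232  0.82959314] [0.26214812 0.26351582 0.63944925 0.67300998] ['image', 'K', 'position', 'attitude']
top [[388.90960845   0.         256.10353734]
 [  0.         388.90960845 194.27784513]
 [  0.           0.           1.        ]] [0.36321012 0.0165555  1.25766878] [ 0.06465708 -0.05159429 -0.6981842   0.71112328] ['image', 'K', 'position', 'attitude']
```

View pics/scene0.png

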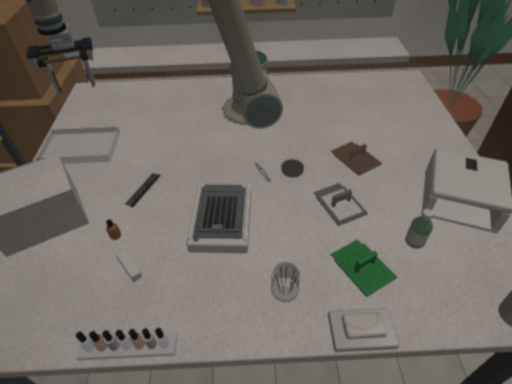

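View pics/top0.png

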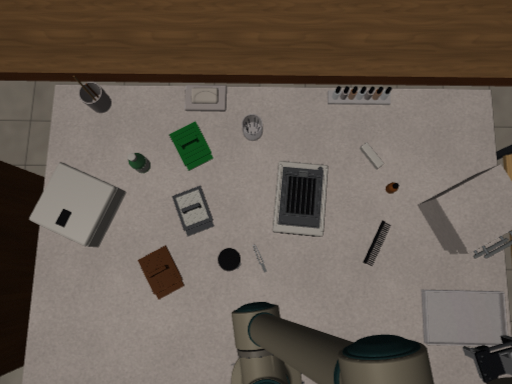

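The things that could be taken for the filter are grey with white pleats at top (193,210) / scene (341,203), brown at top (161,271) / scene (356,157), and green at top (191,146) / scene (364,266). By the description I choose the grey one. The housing is at top (301,198) / scene (220,217). I'll check both in close crops.

Run:
```python
import cv2,numpy as np
t=cv2.imread("pics/top0.png");s=cv2.imread("pics/scene0.png")
a=cv2.resize(t[175:245,160:230],None,fx=8,fy=8,interpolation=cv2.INTER_CUBIC)[:400*2,:400*2]
a=cv2.resize(t[180:240,168:218],(390,468),interpolation=cv2.INTER_CUBIC)
b=cv2.resize(t[155:241,270:332],(400,555),interpolation=cv2.INTER_CUBIC)
o=np.zeros((560,795,3),np.uint8);o[:468,:390]=a;o[:555,395:795]=b
cv2.imwrite("pics/crop_top.png",np.clip(o*1.5,0,255).astype(np.uint8))
a=cv2.resize(s[178:228,310:372],(390,315),interpolation=cv2.INTER_CUBIC)
b=cv2.resize(s[178:256,183:255],(400,433),interpolation=cv2.INTER_CUBIC)
o=np.zeros((560,795,3),np.uint8);o[:315,:390]=a;o[:433,395:795]=b
cv2.imwrite("pics/crop_sc.png",np.clip(o*1.5,0,255).astype(np.uint8))
```

```text
(no output)
```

View pics/crop_top.png

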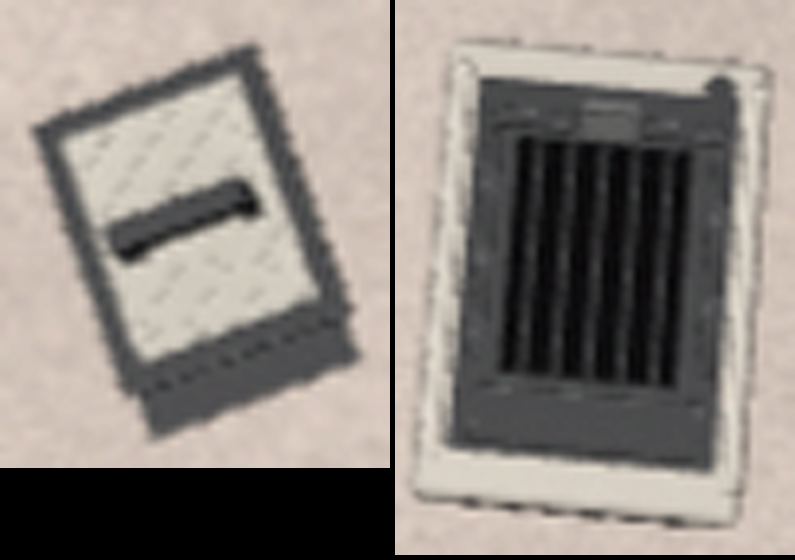

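View pics/crop_sc.png

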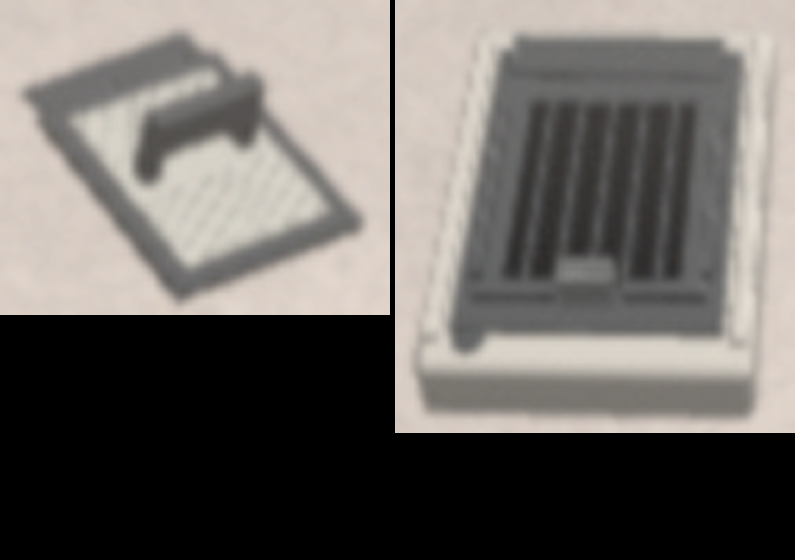

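The crops show the grey cassette, with its tongue toward the robot at top (192,235) and its grip bar at (192,208). The housing's lip end is nearest the robot and its catch is at top (302,173).

```bash
cat > h.py <<'E'
import numpy as np,cv2
from scipy.spatial.transform import Rotation as R
def ray(c,uv,z):
    K=c["K"];uv=np.atleast_2d(uv).astype(float)
    d=np.c_[(uv[:,0]-K[0,2])/K[0,0],-(uv[:,1]-K[1,2])/K[1,1],-np.ones(len(uv))]
    d=R.from_quat(c["attitude"]).apply(d);p=np.array(c["position"])
    return p+d*((z-p[2])/d[:,2])[:,None]
def proj(c,P):
    K=c["K"];q=R.from_quat(c["attitude"]).inv().apply(np.atleast_2d(P)-np.array(c["position"]))
    return np.c_[K[0,2]+K[0,0]*q[:,0]/-q[:,2],K[1,2]+K[1,1]*(-q[:,1])/-q[:,2]]
E
python3 - <<'E'
from h import *
from workcell import vision
for n,box_f,box_h in (("top",(165,175,222,245),(266,152,335,243)),("scene",(308,176,374,230),(182,176,256,256))):
    c=vision.read_camera(n);im=c["image"]
    for nm,b in (("f",box_f),("h",box_h)):
        sub=im[b[1]:b[3],b[0]:b[2]]
        big=cv2.resize(sub,None,fx=4,fy=4,interpolation=cv2.INTER_CUBIC)
        g=cv2.cvtColor(big,cv2.COLOR_BGR2GRAY)
        hsv=cv2.cvtColor(big,cv2.COLOR_BGR2HSV)
        th,m=cv2.threshold(g,0,255,cv2.THRESH_BINARY_INV+cv2.THRESH_OTSU)
        print(n,nm,"otsu",th)
        cs,_=cv2.findContours(m,cv2.RETR_EXTERNAL,cv2.CHAIN_APPROX_NONE)
        k=max(cs,key=cv2.contourArea);r=cv2.boxPoints(cv2.minAreaRect(k))
        ap=cv2.approxPolyDP(cv2.convexHull(k),8,True)[:,0]
        f=lambda q:(q+.5)/4-.5+np.array(b[:2])
        z=.006 if nm=="f" else .048
        for L,q in (("rect",r),("poly",ap)):
            u=f(q);print(L);print(np.c_[u,ray(c,u,z)[:,:2]*1000].round(1))
        # saturation print
        if nm=="h" : 
            S=hsv[...,1]; print("S border",np.median(S[:10]),"S at rim", S[::40,::30])
            B=big[...,0].astype(int)-big[...,2]; print(B[::24,::24])
E
```

```text
top f otsu 95.0
rect
[[170.5 195.3 562.7 321.9]
 [200.5 184.5 600.3 225.1]
 [215.4 226.  464.9 170.9]
 [185.5 236.8 428.5 266.1]]
poly
[[200.4 185.4 597.4 225.4]
 [213.6 225.4 466.9 176.9]
 [187.1 235.6 432.4 261. ]
 [171.6 196.1 560.1 318.2]]
top h otsu 83.0
rect
[[ 277.2  224.2  470.7  -26.6]
 [ 282.5  163.1  666.1  -41.3]
 [ 324.2  166.7  656.5 -173.8]
 [ 318.9  227.8  462.  -155.9]]
poly
[[ 321.6  167.1  655.  -165.7]
 [ 318.6  226.9  464.7 -155. ]
 [ 278.1  223.6  472.5  -29.4]
 [ 282.6  167.1  653.1  -41.8]]
S border 30.0 S at rim [[29 32 33 32 28 31 32 29 29 31]
 [30 33 23 23 27 30 32 31 29 30]
 [29 30 25 10  5  4 10  5 24 31]
 [29 32 24  0 12 51 14  6 25 31]
 [30 32 14 21  8 32 10  6 28 31]
 [29 31  5 26  9 51 15  4 32 30]
 [31 29  5 10 16  0 13  6 30 31]
 [29 25  6  5  5  5 10  5 31 29]
 [29 29 22 23 24 21 25 23 29 31]
 [31 29 30 29 29 32 31 31 29 29]]
[[-16 -16 -17 -17 -17 -15 -17 -16 -16 -17 -16 -16]
 [-17 -17 -17 -17 -16 -17 -17 -16 -17 -17 -16 -15]
 [-16 -16 -15 -13 -14 -13 -13 -12 -14 -14 -17 -16]
 [-17 -17 -14   1   1   1   1   1  -2   2 -12 -16]
 [-16 -16 -12   2   1 
[... 1621 characters left out ...]
13 -12 -13 -12 -14 -14 -13 -13 -12 -13]
 [-14 -14 -12 -10  -1  -1   0  -1   0  -2  -2 -10 -13]
 [-12 -12 -14  -7  -1   0  -1   0  -1  -1  -1 -11 -13]
 [-13 -14 -12  -3  -1  -2  -3  -3  -2  -3  -1 -10 -13]
 [-14 -13 -11   0  -2  -3  -2  -3  -2  -1   0 -10 -14]
 [-13 -12 -11   0  -2  -3  -2  -3  -2  -1   0 -11 -14]
 [-13 -13 -10   1  -2  -1  -2  -2  -1   0  -1 -10 -14]
 [-12 -13  -9   0   1  -1  -1  -1  -1   0  -2 -10 -14]
 [-13 -13  -4   0   0  -1   0   0   0   0  -3  -9 -15]
 [-14 -10   0   0   0   1   1   0   1   0  -5  -9 -14]
 [-13 -10  -8 -11 -12 -10 -10 -10 -10 -11 -12 -10 -14]
 [-13  -7  -5  -6  -5  -6  -6  -6  -6  -6  -5 -10 -13]
 [-12 -13 -13 -13 -13 -13 -13 -11 -13 -13 -12 -14 -14]]
```

Run:
```python
from h import *
from workcell import vision
c=vision.read_camera("top")
for n,b in (("top",(266,152,335,243)),("scene",(182,176,256,256))):
    c=vision.read_camera(n);im=c["image"]
    big=cv2.resize(im[b[1]:b[3],b[0]:b[2]],None,fx=4,fy=4,interpolation=cv2.INTER_CUBIC)
    m=((big[...,0].astype(int)-big[...,2])>-7).astype(np.uint8)*255
    m=cv2.morphologyEx(m,cv2.MORPH_OPEN,np.ones((7,7)))
    k=max(cv2.findContours(m,cv2.RETR_EXTERNAL,cv2.CHAIN_APPROX_NONE)[0],key=cv2.contourArea)
    u=(k[:,0]+.5)/4-.5+np.array(b[:2]);w=ray(c,u,.040)[:,:2]*1000
    r=cv2.minAreaRect(w.astype(np.float32));print(n,r);print(cv2.boxPoints(r).round(1))
    # line fits on side points: rotate
    for yaw in [0]:
        ctr=np.array(r[0]);bp=cv2.boxPoints(r);e=[bp[(i+1)%4]-bp[i] for i in range(2)]
        L=max(e,key=np.linalg.norm);L/=np.linalg.norm(L);L=L*np.sign(L[0])
        q=(w-ctr)@np.array([[L[0],-L[1]],[L[1],L[0]]])
        for ax,s,half in ((1,1,80),(1,-1,80),(0,1,115),(0,-1,115)):
            o=1-ax;lim=(115 if o==0 else 80)*.8
            sel=(q[:,ax]*s>half*.75)&(abs(q[:,o])<lim)
            p=np.polyfit(q[sel,o],q[sel,ax],1);print("axis","xy"[ax],s,"off",p[1].round(1),"slope deg",np.degrees(np.arctan(p[0])).round(2))
        print("yaw",np.degrees(np.arctan2(L[1],L[0])))
```

```text
top ((565.1109008789062, -99.87537384033203), (131.87319946289062, 197.78736877441406), 85.65837097167969)
[[ 461.5 -158.1]
 [ 658.7 -173.1]
 [ 668.7  -41.6]
 [ 471.5  -26.6]]
axis y 1 off 64.5 slope deg -0.23
axis y -1 off -64.7 slope deg 0.11
axis x 1 off 89.0 slope deg -2.7
axis x -1 off -97.7 slope deg -0.05
yaw -4.34163
scene ((559.5960083007812, -101.38750457763672), (132.3199920654297, 209.69667053222656), 85.6102066040039)
[[ 450.  -159.3]
 [ 659.1 -175.4]
 [ 669.2  -43.4]
 [ 460.1  -27.4]]
axis y 1 off 65.3 slope deg 0.06
axis y -1 off -64.9 slope deg -0.17
axis x 1 off 94.9 slope deg -2.99
axis x -1 off -102.5 slope deg 0.85
yaw -4.389792
```

Run:
```python
from h import *
from workcell import vision
for n,b in (("top",(260,146,341,249)),("scene",(176,170,262,262))):
    c=vision.read_camera(n);im=c["image"]
    big=cv2.resize(im[b[1]:b[3],b[0]:b[2]],None,fx=4,fy=4,interpolation=cv2.INTER_CUBIC)
    hsv=cv2.cvtColor(big,cv2.COLOR_BGR2HSV)
    d=cv2.GaussianBlur(big,(0,0),2).astype(int)
    m=(((d[...,2]-d[...,0]))<12).astype(np.uint8)*255
    v=big.copy();v[m>0]=(0,255,0)
    rw=ray(c,[[0,0]],.04)
    u0=None
    cv2.imwrite(f"pics/m_{n}.png",np.hstack([big,cv2.addWeighted(big,.5,v,.5,0)]))
    print(big.shape)
    # intensity profile along center row/col
    print("row",d[d.shape[0]//2,::4].tolist()[:14], d[d.shape[0]//2,::4].tolist()[-14:])
```

```text
(412, 324, 3)
row [[125, 131, 142], [126, 133, 143], [128, 135, 146], [129, 136, 146], [126, 133, 143], [124, 131, 141], [125, 131, 141], [125, 132, 143], [126, 133, 143], [126, 133, 143], [125, 132, 142], [124, 132, 142], [126, 133, 143], [126, 133, 144]] [[112, 118, 128], [123, 130, 140], [125, 131, 141], [124, 132, 141], [124, 131, 141], [125, 132, 142], [127, 133, 143], [126, 133, 143], [124, 131, 141], [122, 129, 139], [120, 127, 137], [120, 127, 137], [122, 129, 138], [123, 130, 140]]
(368, 344, 3)
row [[129, 134, 142], [129, 135, 143], [128, 134, 142], [129, 134, 142], [129, 134, 142], [129, 134, 142], [128, 134, 142], [128, 134, 141], [129, 135, 142], [129, 135, 142], [128, 135, 142], [128, 134, 141], [128, 134, 141], [128, 134, 141]] [[132, 138, 142], [120, 125, 130], [120, 125, 132], [129, 134, 141], [132, 137, 145], [131, 137, 145], [131, 137, 145], [131, 137, 145], [132, 137, 145], [132, 138, 145], [132, 138, 146], [133, 139, 146], [133, 139, 146], [133, 139, 146]]
```

View pics/m_top.png

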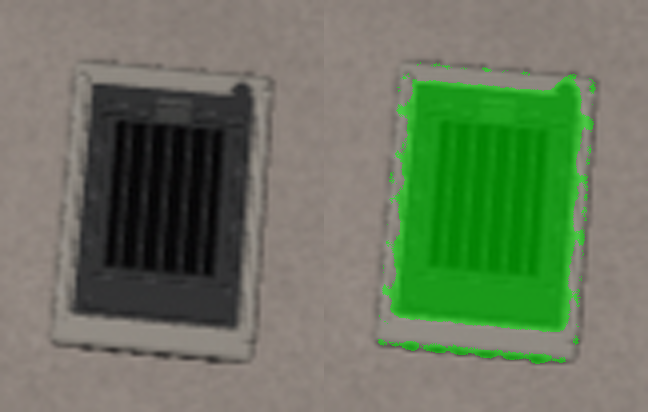

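View pics/m_scene.png

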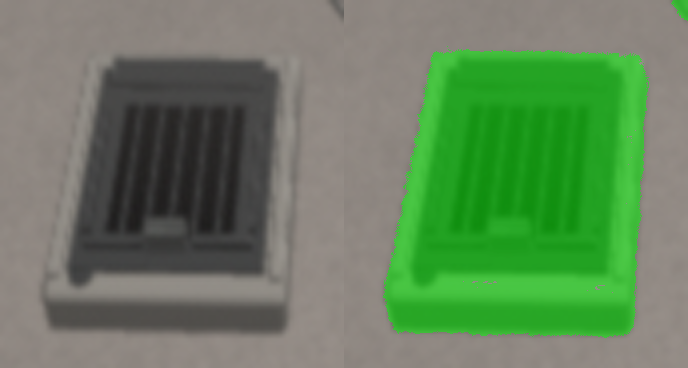

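Run:
```python
from h import *
from workcell import vision
T=vision.read_camera("top");S=vision.read_camera("scene")
ft=lambda q,o:(np.array(q,float)+.5)/4-.5+np.array(o)
yaw=np.radians(-4.36);ex=np.array([np.cos(yaw),np.sin(yaw)]);ey=np.array([-ex[1],ex[0]])
C0=np.array([560,-100.])
def show(nm,c,q,o,z):
    w=ray(c,ft(q,o),z)[:,:2]*1000;print(nm);print(np.c_[w,(w-C0)@ex,(w-C0)@ey].round(1))
show("box top T",T,[(78,62),(272,78),(250,357),(52,343)],(260,146),.04)
show("box top S",S,[(88,52),(302,55),(290,302),(42,288)],(176,170),.04)
# catch nose: top crop (157-191 x, 98-121), scene (145-188, 216-234)
show("catch top (z 58 centre) ",T,[(174,98),(174,121),(157,108),(192,111)],(260,146),.0575)
show("seat T near/far edge z44",T,[(155,322),(165,88),(72,312),(238,328)],(260,146),.044)
show("seat S near(top)/far",S,[(190,60),(185,270),(167,218),(167,235)],(176,170),.044)
```

```text
box top T
[[ 674.6  -30.8  109.    77.7]
 [ 663.8 -186.2  110.1  -78. ]
 [ 440.7 -166.8 -113.9  -75.7]
 [ 448.7  -12.8 -117.6   78.5]]
box top S
[[ 444.  -171.6 -110.2  -80.2]
 [ 457.2  -11.5 -109.2   80.4]
 [ 681.3  -26.7  115.4   82.3]
 [ 661.  -187.4  107.3  -79.4]]
catch top (z 58 centre) 
[[ 6.421e+02 -1.060e+02  8.230e+01  2.000e-01]
 [ 6.236e+02 -1.060e+02  6.380e+01 -1.200e+00]
 [ 6.338e+02 -9.270e+01  7.300e+01  1.290e+01]
 [ 6.318e+02 -1.202e+02  7.320e+01 -1.470e+01]]
seat T near/far edge z44
[[ 4.663e+02 -9.260e+01 -9.400e+01  2.000e-01]
 [ 6.533e+02 -1.002e+02  9.310e+01  6.900e+00]
 [ 4.729e+02 -2.800e+01 -9.230e+01  6.520e+01]
 [ 4.628e+02 -1.571e+02 -9.260e+01 -6.430e+01]]
seat S near(top)/far
[[ 461.3  -94.5  -98.8   -2.1]
 [ 654.8  -94.3   94.1   12.9]
 [ 610.6 -107.3   51.    -3.4]
 [ 625.1 -106.9   65.5   -1.9]]
```

Run:
```python
from h import *
from workcell import vision
T=vision.read_camera("top");S=vision.read_camera("scene")
# bar in top: dark inside white pleats
b=(176,196,208,220);big=cv2.resize(T["image"][b[1]:b[3],b[0]:b[2]],None,fx=8,fy=8,interpolation=cv2.INTER_CUBIC)
g=cv2.cvtColor(big,cv2.COLOR_BGR2GRAY);m=(g<90).astype(np.uint8)
n,l,st,ce=cv2.connectedComponentsWithStats(m)
for i in range(1,n):
    if st[i,4]<300: continue
    k=cv2.findContours((l==i).astype(np.uint8),0,1)[0][0];r=cv2.minAreaRect(k);u=(np.array(r[0])+.5)/8-.5+np.array(b[:2])
    print(st[i],r,u,ray(T,u,.05)*1000, ray(T,u,.037)*1000)
uS=[[310+203/6.29-.5,178+100/6.3-.5],[310+152/6.29,178+115/6.3],[310+255/6.29,178+82/6.3]]
print(ray(S,uS,.05)*1000)
P=np.array([[562.7,321.9],[600.3,225.1],[464.9,170.9],[428.5,266.1]])
e=(P[0]+P[1]-P[2]-P[3])/2;yaw=np.arctan2(e[1],e[0]);c=P.mean(0);print("yaw",np.degrees(yaw),"origin",c+6*e/np.linalg.norm(e), np.linalg.norm(e))
cv2.imwrite("pics/bar.png",big)
o=(c+6*e/np.linalg.norm(e))/1000
for c_ in (T,S):
  Rz=np.array([[np.cos(yaw),-np.sin(yaw)],[np.sin(yaw),np.cos(yaw)]])
  L=[(65,50,8),(65,-50,8),(-57,-50,8),(-57,50,8),(-77,46,4),(-77,-46,4),(0,30,50),(0,-30,50)]
  print(proj(c_,[list(o+Rz@np.array(q[:2])/1000)+[q[2]/1000] for q in L]).round(1).tolist())
```

```text
[ 200    0   56  150 3457] ((239.71385192871094, 70.1892318725586), (158.8106689453125, 31.617908477783203), 70.55996704101562) [205.52673149 204.33615398] [[528.88303548 199.21041456  50.        ]] [[530.66642839 201.1766109   37.        ]]
[   0   35   58  157 3484] ((19.793102264404297, 116.48275756835938), (166.01162719726562, 31.939598083496094), 68.19859313964844) [178.03663778 210.1228447 ] [[509.06100651 284.90881242  50.        ]] [[510.63102438 287.79751267  37.        ]]
[  41   54  165   90 6782] ((122.5391845703125, 96.87924194335938), (50.71632766723633, 164.69119262695312), 69.61083221435547) [190.87989807 207.67240524] [[517.51518453 244.85980958  50.        ]] [[519.17620774 247.3174007   37.        ]]
[[523.87351561 244.97944305  50.        ]
 [533.68864642 221.37867473  50.        ]
 [516.19326225 271.7482654   50.        ]]
yaw 22.19604254347937 origin [519.65538008 248.26666101] 145.58859845468672
[[171.2, 195.8], [200.0, 184.9], [212.7, 219.5], [183.5, 230.6], [187.0, 236.1], [213.8, 225.8], [180.8, 210.4], [198.8, 203.6]]
[[368.0, 211.7], [338.4, 223.4], [315.8, 194.8], [343.9, 184.5], [339.0, 181.7], [313.4, 191.0], [351.4, 189.0], [333.7, 195.6]]
```

```bash
cat >> h.py <<'E'
def goto(s,xyz_mm,heading_deg=None):
    "shift in tool axes (mm) and turn (rad) to bring TCP to xyz, tool x heading"
    r=R.from_quat(s["ee_rot"]);d=r.inv().apply(np.array(xyz_mm)-s["tcp_pos"]*1000)
    X=r.apply([1,0,0]);h=np.arctan2(X[1],X[0])
    return d.round(1),(0 if heading_deg is None else round(h-np.radians(heading_deg),3)),np.degrees(h).round(2)
def st():
    from workcell import readout
    s=readout.state();print("t",round(s["time_s"],2),"tcp",(s["tcp_pos"]*1000).round(1),"F",s["ft_force"].round(2),"M",s["wrist_torque"].round(3),"w",round(s["gripper_width"]*1000,1));return s
E
python3 - <<'E'
from h import *
s=st();print(goto(s,(520.5,247,110),21.8))
E
```

```text
t 0.65 tcp [ 159.3 -552.5  205.5] F [0.35 0.03 0.64] M [-0.031  0.039  0.03 ] w 93.8
(array([ 568.6, -668.1,   95.4]), np.float64(-0.1), np.float64(16.09))
```

>>> send_rows:
  plan:
    - [30,-35,0,0]
    - [65,-77,0,-0.03]
    - [106,-125,0,-0.06]
    - [147,-173,0,-0.1]
    - [188,-221,0,-0.1]
    - [229,-269,0,-0.1]
    - [270,-317,0,-0.1]
    - [311,-365,0,-0.1]
    - [352,-413,0,-0.1]
    - [393,-461,0,-0.1]
    - [434,-509,0,-0.1]
    - [475,-557,0,-0.1]
    - [510,-599,10,-0.1]
    - [540,-634,30,-0.1]
    - [560,-658,50,-0.1]
    - [568,-667,70,-0.1]
    - [569,-668,85,-0.1]
    - [569,-668,95,-0.1]
    - [569,-668,95,-0.1]
    - [569,-668,95,-0.1]
  jaw: 1.0

```text
time_s: 3.15
tcp_pos: [0.5214, 0.2466, 0.1113]
ee_rot: [0.982, 0.189, 0.001, -0.0]
ft_force: [1.3, 0.5, -0.2]
gripper_width: 0.094
```

Run:
```python
from h import *
from workcell import vision
s=st();print(goto(s,(520.5,247,19),21.8))
T=vision.read_camera("top");S=vision.read_camera("scene")
a=cv2.resize(T["image"][160:260,140:240],(395,395));b=cv2.resize(S["image"][130:250,280:400],(395,395))
cv2.imwrite("pics/p1.png",np.clip(np.hstack([a,b])*1.4,0,255).astype(np.uint8))
```

```text
t 3.15 tcp [521.4 246.6 111.3] F [ 1.31  0.54 -0.15] M [-0.03   0.016 -0.034] w 94.0
(array([-0.8, -0.7, 92.3]), np.float64(-0.001), np.float64(21.77))
```

View pics/p1.png

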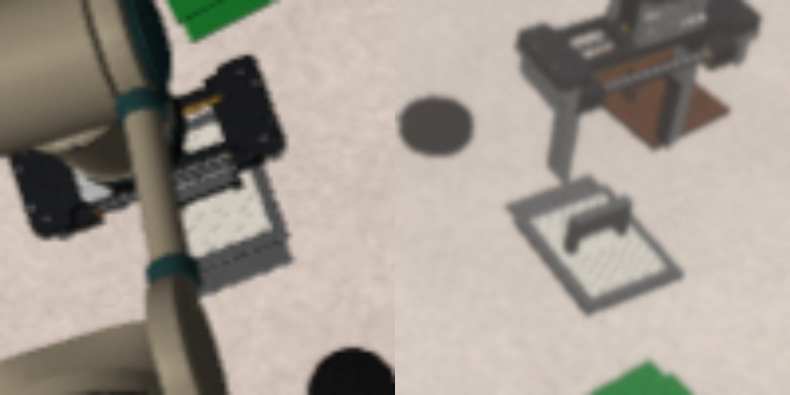

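The fingers straddle the grey cassette's grip at scene-crop (600,225), and their plane is parallel to the bar. The tool cannot tilt, so I'll pinch the bar across its width. The pads then act as a friction hinge, and I can tilt the cassette by pressing its latch end on something.

>>> send_rows:
  plan:
    - [-1,0,25,0]
    - [-1,0,50,0]
    - [-1,0,70,0]
    - [-1,0,82,0]
    - [-1,0,90,0]
    - [-1,0,92,0]
    - [-1,0,92,0]

```text
time_s: 4.12
tcp_pos: [0.5204, 0.2467, 0.0189]
ee_rot: [0.982, 0.189, 0.0, -0.0]
ft_force: [0.3, 0.5, -0.1]
gripper_width: 0.0941
```

>>> send_rows:
  plan:
    - [0,0,0,0]
    - [0,0,0,0]
    - [0,0,0,0]
    - [0,0,0,0]
    - [0,0,0,0]
    - [0,0,0,0]
    - [0,0,0,0]
    - [0,0,0,0]
  jaw: 0.4
  newtons: 8

```text
time_s: 5.12
tcp_pos: [0.52, 0.2468, 0.0186]
ee_rot: [0.982, 0.189, 0.0, -0.0]
ft_force: [-0.5, 0.4, 2.1]
gripper_width: 0.0598
```

Run:
```python
from h import *
s=st();print(goto(s,(520.5,247,19),21.8))
```

```text
t 5.12 tcp [520.  246.8  18.6] F [-0.54  0.42  2.13] M [0.215 0.108 0.042] w 59.8
(array([ 0.5, -0. , -0.4]), np.float64(0.0), np.float64(21.81))
```

Run:
```python
from h import *
s=st();print(goto(s,(392.5,-87.2,100),-4.36))
```

```text
t 5.12 tcp [520.  246.8  18.6] F [-0.54  0.42  2.13] M [0.215 0.108 0.042] w 59.8
(array([-242.5,  262.7,  -81.5]), np.float64(0.457), np.float64(21.81))
```

>>> send_rows:
  plan:
    - [0,0,-5,0]
    - [0,0,-20,0]
    - [0,0,-45,0]
    - [0,0,-70,0]
    - [0,0,-81,0]
    - [0,0,-81,0]

```text
time_s: 5.88
tcp_pos: [0.5205, 0.2467, 0.1004]
ee_rot: [0.982, 0.189, 0.001, -0.0]
ft_force: [-0.2, 0.5, -1.6]
gripper_width: 0.0598
```

Run:
```python
from h import *
s=st();print(goto(s,(392.5,-87.2,100),-4.36))
from workcell import vision
S=vision.read_camera("scene")
cv2.imwrite("pics/p2.png",np.clip(cv2.resize(S["image"][110:240,280:420],(560,520))*1.4,0,255).astype(np.uint8))
```

```text
t 5.88 tcp [520.5 246.7 100.4] F [-0.23  0.53 -1.58] M [-0.033 -0.021  0.032] w 59.8
(array([-243. ,  262.4,    0. ]), np.float64(0.457), np.float64(21.82))
```

View pics/p2.png

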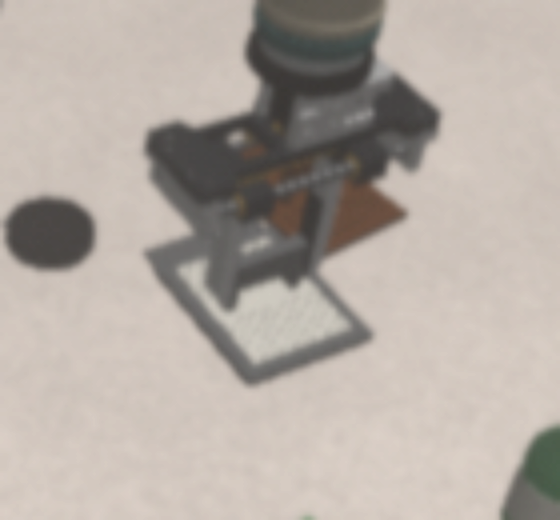

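>>> send_rows:
  plan:
    - [-10,11,-5,0.02]
    - [-30,33,-10,0.06]
    - [-60,65,-10,0.12]
    - [-90,97,-10,0.2]
    - [-120,129,-10,0.27]
    - [-150,162,-10,0.34]
    - [-180,194,-10,0.4]
    - [-205,221,-5,0.44]
    - [-225,243,0,0.457]
    - [-237,256,0,0.457]
    - [-243,262,0,0.457]
    - [-243,262,0,0.457]
    - [-243,262,0,0.457]

```text
time_s: 7.55
tcp_pos: [0.3918, -0.0865, 0.0994]
ee_rot: [0.999, -0.038, -0.0, -0.0]
ft_force: [0.0, 0.2, -1.6]
gripper_width: 0.0596
```

Run:
```python
from h import *
s=st();print(goto(s,(392.5,-87.2,62),-4.36))
from workcell import vision
T=vision.read_camera("top");S=vision.read_camera("scene")
a=cv2.resize(T["image"][150:300,230:380],(395,395));b=cv2.resize(S["image"][90:260,160:310],(395,448))
o=np.zeros((448,790,3),np.uint8);o[:395,:395]=a;o[:,395:]=b
cv2.imwrite("pics/p3.png",np.clip(o*1.4,0,255).astype(np.uint8))
```

```text
t 7.55 tcp [391.8 -86.5  99.4] F [ 0.04  0.17 -1.56] M [ 0.004 -0.007  0.02 ] w 59.6
(array([ 0.8,  0.7, 37.4]), np.float64(0.0), np.float64(-4.35))
```

View pics/p3.png

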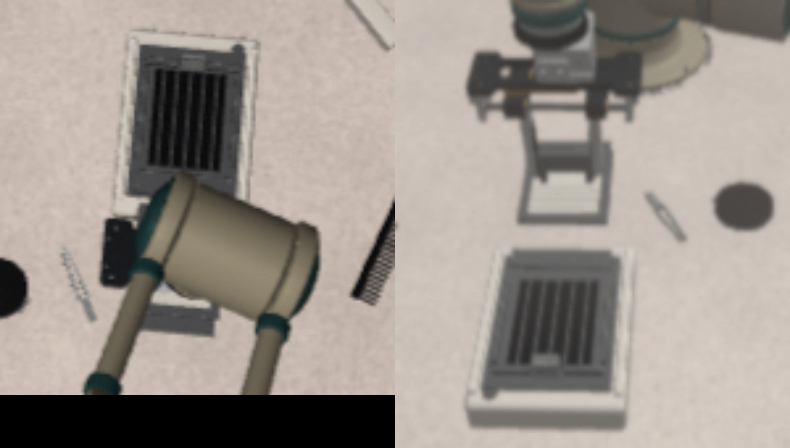

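```bash
cat >> h.py <<'E'
HY=np.radians(-4.36)
def cas(tcp,tilt_deg,L,dz=18.4,yaw=HY):
    "world pts (m) of cassette pts L(mm) with hinge at grip point 18.4+18.6 above; tilt>0: latch end up"
    t=np.radians(tilt_deg);L=np.array(L,float)-[0,0,37]
    x=L[:,0]*np.cos(t)-L[:,2]*np.sin(t);z=L[:,0]*np.sin(t)+L[:,2]*np.cos(t)
    P=np.c_[x*np.cos(yaw)-L[:,1]*np.sin(yaw),x*np.sin(yaw)+L[:,1]*np.cos(yaw),z]
    return (np.array(tcp)*1000+[0,0,dz]+P)/1000
E
python3 - <<'E'
from h import *
s=st()
from workcell import vision
S=vision.read_camera("scene");T=vision.read_camera("top")
for t in (-5,0,5,10):
    P=cas(s["tcp_pos"],t,[(65,-50,0),(65,50,0),(65,-50,8),(-77,46,4),(-77,-46,4)])
    print(t,proj(S,P[:3]).round(1).tolist(),"T",proj(T,P[3:]).round(1).tolist())
E
```

```text
t 7.65 tcp [391.9 -86.4  99.4] F [ 0.25  0.87 -2.61] M [ 0.019 -0.009  0.014] w 59.6
-5 [[206.4, 174.9], [240.6, 175.2], [206.1, 173.1]] T [[279.9, 275.6], [311.2, 278.7]]
0 [[206.0, 174.3], [240.4, 174.6], [205.7, 172.3]] T [[279.9, 274.6], [311.0, 277.7]]
5 [[205.7, 173.6], [240.2, 173.9], [205.4, 171.4]] T [[279.9, 273.4], [310.8, 276.5]]
10 [[205.3, 172.6], [240.1, 172.9], [205.1, 170.3]] T [[279.9, 272.1], [310.6, 275.1]]
```

>>> send_rows:
  plan:
    - [1,1,10,0]
    - [1,1,22,0]
    - [1,1,32,0]
    - [1,1,37,0]
    - [1,1,37,0]
    - [1,1,37,0]

```text
time_s: 8.5
tcp_pos: [0.393, -0.0881, 0.0626]
ee_rot: [0.999, -0.038, 0.0, 0.0]
ft_force: [0.1, 0.2, -2.1]
gripper_width: 0.06
```

>>> send_rows:
  plan:
    - [0,0,1,0]
    - [0,0,2,0]
    - [0,0,3,0]
    - [0,0,4,0]
    - [0,0,5,0]
    - [0,0,5,0]

```text
time_s: 9.25
tcp_pos: [0.3923, -0.0879, 0.0574]
ee_rot: [0.999, -0.038, -0.0, -0.0]
ft_force: [-0.7, -0.0, 0.3]
gripper_width: 0.0597
```

>>> send_rows:
  plan:
    - [0,0,1,0]
    - [0,0,2,0]
    - [0,0,3,0]
    - [0,0,4,0]
    - [0,0,5,0]
    - [0,0,5,0]

```text
time_s: 10.0
tcp_pos: [0.3929, -0.088, 0.0523]
ee_rot: [0.999, -0.038, 0.0, 0.0]
ft_force: [-1.7, -0.1, -0.3]
gripper_width: 0.0598
```

>>> send_rows:
  plan:
    - [0,0,1,0]
    - [0,0,2,0]
    - [0,0,3,0]
    - [0,0,4,0]
    - [0,0,5,0]
    - [0,0,6,0]
    - [0,0,7,0]
    - [0,0,7,0]

```text
time_s: 11.0
tcp_pos: [0.3929, -0.0879, 0.0454]
ee_rot: [0.999, -0.038, 0.0, -0.0]
ft_force: [-2.0, 1.0, 0.2]
gripper_width: 0.0603
```

>>> send_rows:
  plan:
    - [0,0,-4,0]
    - [0,0,-12,0]
    - [0,0,-25,0]
    - [0,0,-40,0]
    - [0,0,-55,0]
    - [0,0,-65,0]
    - [0,0,-70,0]
    - [0,0,-70,0]
    - [0,0,-70,0]

```text
time_s: 12.12
tcp_pos: [0.3924, -0.0878, 0.1151]
ee_rot: [0.999, -0.038, -0.0, -0.0]
ft_force: [-1.1, 0.3, -1.8]
gripper_width: 0.06
```

Run:
```python
from h import *
s=st()
from workcell import vision
S=vision.read_camera("scene");T=vision.read_camera("top")
for t in (0,5,10,12):
    P=cas(s["tcp_pos"],t,[(65,-50,0),(65,50,0),(65,-50,8),(-77,46,4),(-77,-46,4)])
    print(t,proj(S,P[:3]).round(1).tolist(),"T",proj(T,P[3:]).round(1).tolist())
a=cv2.resize(T["image"][190:310,250:350],(395,474));b=cv2.resize(S["image"][100:220,180:280],(395,474))
cv2.imwrite("pics/p4.png",np.clip(np.hstack([a,b])*1.4,0,255).astype(np.uint8))
```

```text
t 12.12 tcp [392.4 -87.8 115.1] F [-1.13  0.29 -1.81] M [0.052 0.014 0.019] w 60.0
0 [[204.9, 170.5], [239.6, 170.8], [204.6, 168.5]] T [[280.6, 274.6], [312.2, 277.8]]
5 [[204.5, 169.7], [239.5, 170.0], [204.2, 167.5]] T [[280.6, 273.5], [312.0, 276.6]]
10 [[204.1, 168.8], [239.3, 169.1], [203.9, 166.4]] T [[280.6, 272.1], [311.8, 275.2]]
12 [[204.0, 168.3], [239.2, 168.6], [203.7, 165.9]] T [[280.6, 271.5], [311.7, 274.6]]
```

View pics/p4.png

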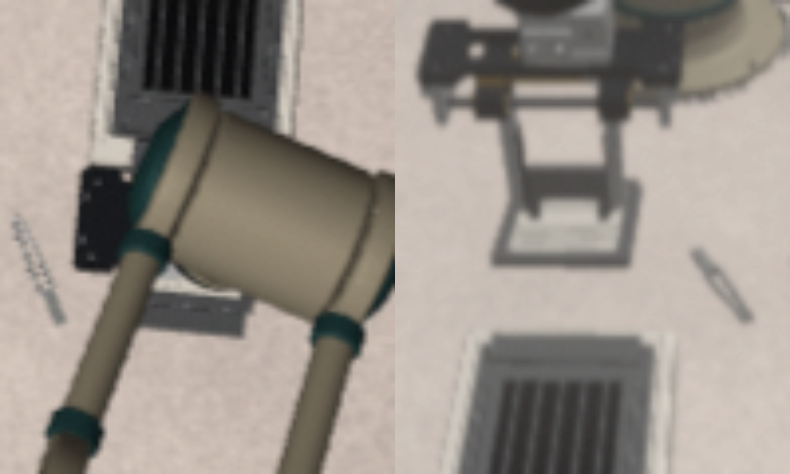

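The cassette is now tilted with its latch end up: the latch edge is at scene row 167 and the tongue corner at top (311.5,275), which means about 11–12°. Next I'll hover over the seat and check the lateral alignment.

Run:
```python
from h import *
s=st();print(goto(s,(582.9,-102.2,110),-4.36))
```

```text
t 12.22 tcp [392.4 -87.9 115. ] F [-0.96  0.79 -1.42] M [ 0.012  0.031 -0.017] w 60.0
(array([191.1,  -0.2,   4.8]), np.float64(-0.0), np.float64(-4.37))
```

>>> send_rows:
  plan:
    - [5,0,0,0]
    - [20,0,0,0]
    - [45,0,0,0]
    - [75,0,0,0]
    - [105,0,0,0]
    - [135,0,0,0]
    - [160,0,0,0]
    - [178,0,2,0]
    - [188,0,4,0]
    - [191,0,5,0]
    - [191,0,5,0]
    - [191,0,5,0]

```text
time_s: 13.72
tcp_pos: [0.5825, -0.1024, 0.1106]
ee_rot: [0.999, -0.038, -0.0, 0.0]
ft_force: [-0.4, 0.2, -2.6]
gripper_width: 0.0601
```

Run:
```python
from h import *
s=st()
from workcell import vision
S=vision.read_camera("scene");T=vision.read_camera("top")
for t in (10,12):
    P=cas(s["tcp_pos"],t,[(65,-50,0),(65,50,0),(-57,-50,8),(-77,46,4),(-77,-46,4)])
    print(t,proj(S,P).round(1).tolist(),"T",proj(T,P).round(1).tolist())
a=cv2.resize(T["image"][145:265,255:355],(395,474),interpolation=cv2.INTER_CUBIC);b=cv2.resize(S["image"][150:270,170:270],(395,474),interpolation=cv2.INTER_CUBIC)
cv2.imwrite("pics/p5.png",np.clip(np.hstack([a,b])*1.4,0,255).astype(np.uint8))
```

```text
t 13.72 tcp [ 582.5 -102.4  110.6] F [-0.42  0.24 -2.6 ] M [0.002 0.017 0.005] w 60.1
10 [[194.5, 221.9], [234.4, 222.4], [201.6, 190.6], [237.1, 187.9], [204.3, 187.6]] T [[321.7, 164.8], [288.9, 161.8], [318.3, 204.8], [285.9, 208.4], [316.2, 211.2]]
12 [[194.3, 221.5], [234.3, 222.0], [201.7, 191.4], [237.1, 188.9], [204.3, 188.6]] T [[321.9, 164.3], [288.9, 161.4], [318.3, 204.5], [285.9, 208.0], [316.1, 210.8]]
```

View pics/p5.png

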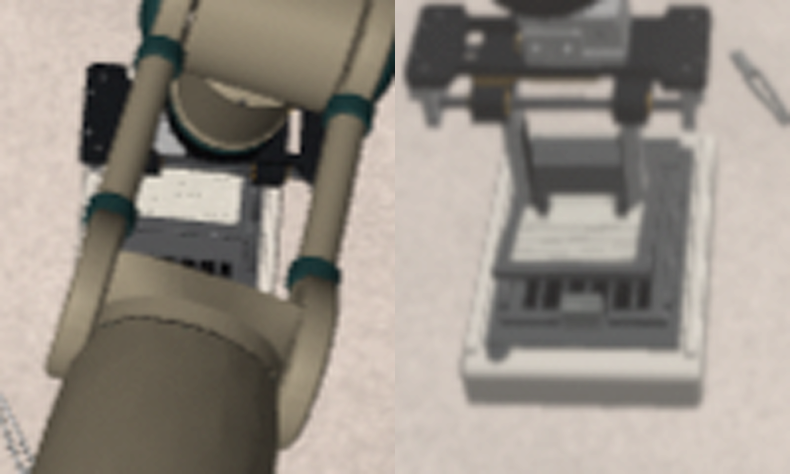

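>>> send_rows:
  plan:
    - [0,0,5,0]
    - [0,0,12,0]
    - [0,0,19,0]
    - [0,0,24,0]
    - [0,0,26,0]
    - [0,0,26,0]
    - [0,0,26,0]

```text
time_s: 14.7
tcp_pos: [0.5834, -0.1026, 0.0847]
ee_rot: [0.999, -0.038, 0.0, 0.0]
ft_force: [-0.2, -0.2, -2.0]
gripper_width: 0.06
```

>>> send_rows:
  plan:
    - [0,0,1,0]
    - [0,0,2,0]
    - [0,0,2,0]
    - [0,0,2,0]

```text
time_s: 15.2
tcp_pos: [0.5832, -0.1025, 0.0825]
ee_rot: [0.999, -0.038, 0.0, 0.0]
ft_force: [-0.2, 0.4, -2.0]
gripper_width: 0.0599
```

>>> send_rows:
  plan:
    - [0,0,1,0]
    - [0,0,2,0]
    - [0,0,2,0]
    - [0,0,2,0]

```text
time_s: 15.7
tcp_pos: [0.5832, -0.1025, 0.0805]
ee_rot: [0.999, -0.038, 0.0, 0.0]
ft_force: [-0.4, -0.3, -2.2]
gripper_width: 0.06
```

Run:
```python
from h import *
s=st()
from workcell import vision
S=vision.read_camera("scene")
cv2.imwrite("pics/p6.png",np.clip(cv2.resize(S["image"][150:270,170:270],(650,780)[:2] and (500,600),interpolation=cv2.INTER_CUBIC)*1.4,0,255).astype(np.uint8))
s=st()
```

```text
t 15.7 tcp [ 583.2 -102.5   80.5] F [-0.39 -0.26 -2.21] M [-0.04   0.004  0.035] w 60.0
t 15.75 tcp [ 583.2 -102.5   80.4] F [ 0.1   0.79 -1.57] M [-0.055  0.067  0.038] w 60.1
```

View pics/p6.png

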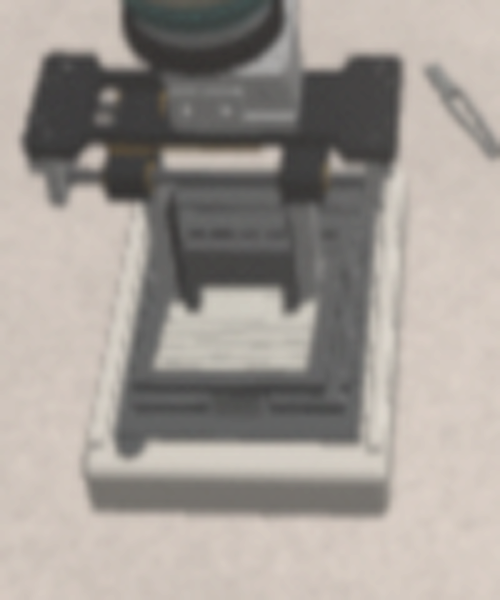

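Run:
```python
from h import *
from workcell import vision
S=vision.read_camera("scene");g=cv2.cvtColor(S["image"],cv2.COLOR_BGR2GRAY).astype(int)
for r in (212,218,222,224,225,226,228,230,232,234):
    print(r,[f"{c}:{g[r,c]}" for c in range(188,250)][::1] if r in(222,225,230) else "")
cv2.imwrite("pics/p7.png",np.clip(cv2.resize(S["image"][205:245,185:255],(790,450),interpolation=cv2.INTER_NEAREST)*1.6,0,255).astype(np.uint8))
```

```text
212 
218 
222 ['188:143', '189:138', '190:131', '191:142', '192:146', '193:138', '194:133', '195:101', '196:75', '197:72', '198:71', '199:75', '200:90', '201:119', '202:128', '203:125', '204:123', '205:124', '206:128', '207:128', '208:128', '209:129', '210:132', '211:133', '212:132', '213:133', '214:132', '215:133', '216:134', '217:134', '218:133', '219:129', '220:129', '221:129', '222:129', '223:131', '224:134', '225:136', '226:137', '227:137', '228:136', '229:135', '230:128', '231:103', '232:80', '233:73', '234:71', '235:72', '236:71', '237:71', '238:71', '239:71', '240:69', '241:73', '242:88', '243:115', '244:128', '245:142', '246:147', '247:142', '248:135', '249:128']
224 
225 ['188:141', '189:138', '190:142', '191:147', '192:146', '193:132', '194:112', '195:85', '196:70', '197:67', '198:67', '199:68', '200:68', '201:69', '202:70', '203:70', '204:71', '205:70', '206:71', '207:72', '208:71', '209:72', '210:72', '211:72', '212:72', '213:73', '214:73', '215:73', '216:73', '217:74', '218:73', '219:73', '220:73', '221:72', '222:72', '223:71', '224:72', '225:72', '226:72', '227:74', '2
[... 182 characters left out ...]
246:146', '247:135', '248:125', '249:128']
226 
228 
230 ['188:137', '189:142', '190:147', '191:146', '192:133', '193:115', '194:86', '195:72', '196:66', '197:63', '198:64', '199:65', '200:64', '201:65', '202:65', '203:65', '204:64', '205:66', '206:66', '207:66', '208:66', '209:64', '210:63', '211:63', '212:62', '213:59', '214:58', '215:58', '216:57', '217:58', '218:57', '219:56', '220:58', '221:60', '222:65', '223:63', '224:63', '225:64', '226:63', '227:62', '228:63', '229:63', '230:63', '231:62', '232:62', '233:62', '234:62', '235:65', '236:65', '237:66', '238:71', '239:72', '240:73', '241:77', '242:102', '243:134', '244:138', '245:146', '246:151', '247:137', '248:122', '249:132']
232 
234
```

View pics/p7.png

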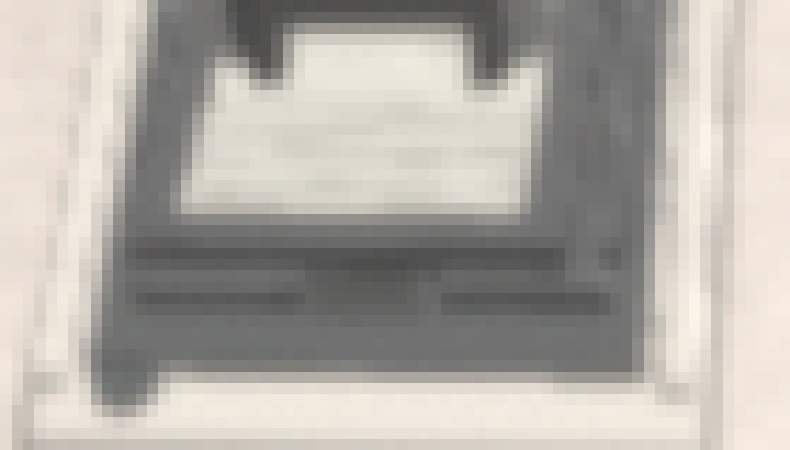

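Run:
```python
from h import *
from workcell import vision
S=vision.read_camera("scene")
ex=np.array([np.cos(HY),np.sin(HY)]);ey=np.array([-ex[1],ex[0]]);C0=np.array([560,-100.])
def f(nm,uv,z):
    w=ray(S,np.array(uv)-.5,z)[:,:2]*1000-C0;print(nm,np.c_[w@ex,w@ey].round(1).tolist(),"mid",((w@ey).mean()).round(1))
f("cass front",[(196.8,227.5),(235.0,227.5)],.077)
f("slot",[(197.0,231.5),(238.9,231.5)],.046)
f("slot z52",[(197.0,231.5),(238.9,231.5)],.052)
f("nose",[(185+303/11.29,231),(185+440/11.29,231)],.056)
f("nose outer",[(185+303/11.29,228.5),(185+440/11.29,228.5)],.06)
# seat plate edges at row 222/230
f("plate r230",[(194.3,230.5),(242.6,230.5)],.042)
f("plate r215..", [(197.0,217.5),(244.0,217.5)],.042)
from workcell import readout
t=readout.state()["tcp_pos"][:2]*1000-C0;print("tcp",t@ex,t@ey)
```

```text
cass front [[87.9, -50.6], [86.2, 47.3]] mid -1.6
slot [[76.8, -55.9], [74.8, 54.9]] mid -0.5
slot z52 [[81.4, -54.4], [79.5, 55.5]] mid 0.6
nose [[82.2, -14.8], [81.6, 16.9]] mid 1.0
nose outer [[77.1, -15.0], [76.5, 16.8]] mid 0.9
plate r230 [[70.5, -64.6], [68.2, 64.1]] mid -0.3
plate r215.. [[25.4, -63.8], [23.3, 65.2]] mid 0.7
tcp 23.33056576708825 -0.761776942991371
```

The cassette sits about 1.5 mm to the −y side of the seat centreline in scene view: cassette front at columns 196.8–235.0, seat slot at 197.0–238.9. I'll correct that, then feed the tongue in.

>>> send_rows:
  plan:
    - [0,-1.3,0.5,0]
    - [-3,-1.3,1,0]
    - [-6,-1.3,1,0]
    - [-9,-1.3,1,0]
    - [-9,-1.3,1,0]
    - [-9,-1.3,1,0]
  newtons: 12

```text
time_s: 16.6
tcp_pos: [0.5744, -0.1006, 0.0795]
ee_rot: [0.999, -0.038, 0.0, 0.0]
ft_force: [0.6, -0.2, -1.4]
gripper_width: 0.06
```

>>> send_rows:
  plan:
    - [-2,0,0,0]
    - [-4,0,0,0]
    - [-6,0,0,0]
    - [-6,0,0,0]
    - [-6,0,0,0]

```text
time_s: 17.23
tcp_pos: [0.5684, -0.1001, 0.0795]
ee_rot: [0.999, -0.038, 0.0, 0.0]
ft_force: [-0.1, 0.6, -1.0]
gripper_width: 0.0597
```

Run:
```python
from h import *
s=st();t=s["tcp_pos"][:2]*1000-[560,-100];print("tip s",t@[np.cos(HY),np.sin(HY)]-68)
from workcell import vision
for n,b in (("scene",(185,175,255,245)),("top",(262,155,342,245))):
    S=vision.read_camera(n);cv2.imwrite(f"pics/p8{n}.png",np.clip(cv2.resize(S["image"][b[1]:b[3],b[0]:b[2]],(600,600*(b[3]-b[1])//(b[2]-b[0])) if n=="scene" else (500,562),interpolation=cv2.INTER_CUBIC)*1.5,0,255).astype(np.uint8))
for i in range(2): st()
```

```text
t 17.23 tcp [ 568.4 -100.1   79.5] F [-0.09  0.57 -0.97] M [0.014 0.012 0.037] w 59.7
tip s -59.664069451887805
t 17.32 tcp [ 568.4 -100.1   79.5] F [-1.    0.64 -1.95] M [ 0.014 -0.008  0.025] w 59.7
t 17.32 tcp [ 568.4 -100.1   79.5] F [-1.    0.64 -1.95] M [ 0.014 -0.008  0.025] w 59.7
```

View pics/p8scene.png

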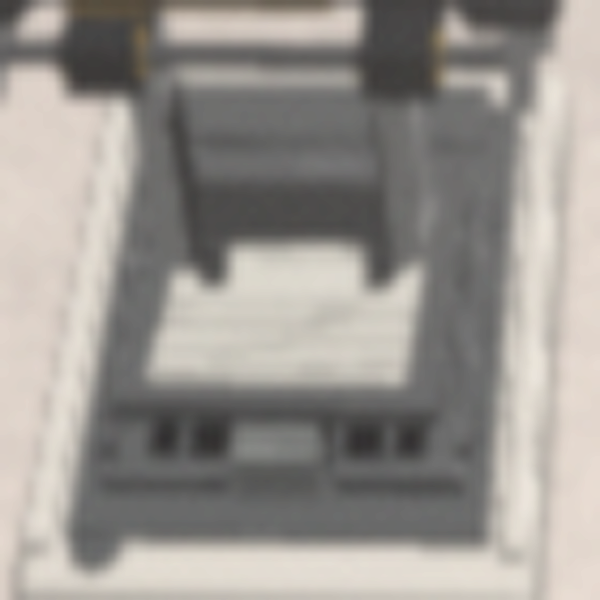

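View pics/p8top.png

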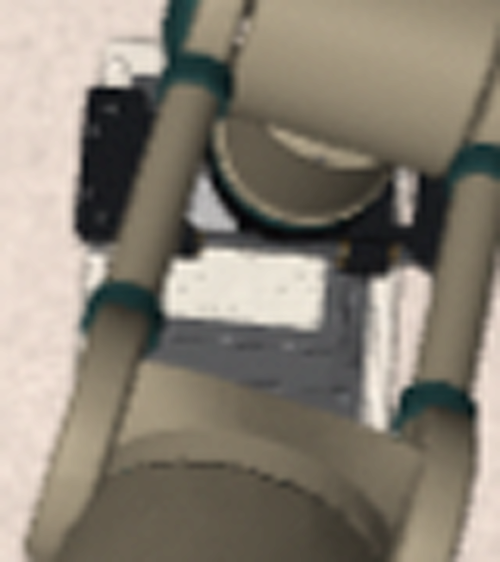

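>>> send_rows:
  plan:
    - [-2,0,0,0]
    - [-4,0,0,0]
    - [-6,0,0,0]
    - [-6,0,0,0]
    - [-6,0,0,0]

```text
time_s: 17.95
tcp_pos: [0.5624, -0.0997, 0.0795]
ee_rot: [0.999, -0.038, 0.0, 0.0]
ft_force: [0.4, 0.3, -1.1]
gripper_width: 0.0601
```

>>> send_rows:
  plan:
    - [-1,0,0,0]
    - [-2,0,0,0]
    - [-2,0,0,0]
    - [-2,0,0,0]

```text
time_s: 18.45
tcp_pos: [0.5604, -0.0995, 0.0795]
ee_rot: [0.999, -0.038, 0.0, 0.0]
ft_force: [-0.7, 0.8, -1.5]
gripper_width: 0.06
```

>>> send_rows:
  plan:
    - [-1,0,0,0]
    - [-2,0,0,0]
    - [-2,0,0,0]
    - [-2,0,0,0]

```text
time_s: 18.95
tcp_pos: [0.5584, -0.0993, 0.0795]
ee_rot: [0.999, -0.038, 0.0, 0.0]
ft_force: [0.6, -1.4, -1.2]
gripper_width: 0.06
```

Run:
```python
from h import *
s=st();t=s["tcp_pos"][:2]*1000-[560,-100];print("tip s",t@[np.cos(HY),np.sin(HY)]-68)
```

```text
t 18.95 tcp [558.4 -99.3  79.5] F [ 0.6  -1.42 -1.17] M [-0.011  0.016  0.022] w 60.0
tip s -69.684579670516
```

>>> send_rows:
  plan:
    - [-1,0,0,0]
    - [-1.5,0,0,0]
    - [-1.5,0,0,0]

```text
time_s: 19.32
tcp_pos: [0.5568, -0.0992, 0.0795]
ee_rot: [0.999, -0.038, 0.0, 0.0]
ft_force: [0.4, 1.0, -1.2]
gripper_width: 0.0599
```

```bash
python3 -c "
from h import *
st()"
```

```text
t 19.32 tcp [556.8 -99.2  79.5] F [ 0.41  0.95 -1.23] M [-0.004  0.026  0.024] w 59.9
```

>>> send_rows:
  plan:
    - [-1,0,0,0]
    - [-1.5,0,0,0]
    - [-1.5,0,0,0]

```text
time_s: 19.7
tcp_pos: [0.5553, -0.0991, 0.0794]
ee_rot: [0.999, -0.038, -0.0, 0.0]
ft_force: [-0.3, 0.7, -1.8]
gripper_width: 0.0595
```

```bash
python3 -c "
from h import *
st()"
```

```text
t 19.7 tcp [555.3 -99.1  79.4] F [-0.33  0.72 -1.78] M [0.022 0.044 0.058] w 59.5
```

>>> send_rows:
  plan:
    - [-1,0,0,0]
    - [-1.5,0,0,0]
    - [-1.5,0,0,0]

```text
time_s: 20.08
tcp_pos: [0.5542, -0.0991, 0.0796]
ee_rot: [0.999, -0.038, 0.0, 0.0]
ft_force: [1.2, 0.3, -1.7]
gripper_width: 0.0598
```

```bash
python3 -c "
from h import *
st()"
```

```text
t 20.07 tcp [554.2 -99.1  79.6] F [ 1.19  0.26 -1.73] M [ 0.056 -0.183  0.027] w 59.8
```

>>> send_rows:
  plan:
    - [-1,0,0,0]
    - [-1.2,0,0,0]
    - [-1.2,0,0,0]

```text
time_s: 20.45
tcp_pos: [0.5534, -0.099, 0.0797]
ee_rot: [0.999, -0.038, 0.001, 0.0]
ft_force: [2.9, -0.7, -2.0]
gripper_width: 0.0601
```

```bash
python3 -c "
from h import *
st()"
```

```text
t 20.45 tcp [553.4 -99.   79.7] F [ 2.86 -0.69 -2.02] M [ 0.078 -0.596 -0.017] w 60.1
```

The stop is felt at TCP x ≈ 554: the force is 2.9 N after about 0.7 mm, which matches the 1.5 + 2 N/mm spring. I'll ease off and start the swing.

>>> send_rows:
  plan:
    - [0.6,0,0,0]
    - [1.3,0,0.5,0]
    - [1.3,0,1,0]
    - [1.3,0,1.5,0]
    - [1.3,0,2,0]
    - [1.3,0,2,0]

```text
time_s: 21.2
tcp_pos: [0.5547, -0.0991, 0.0778]
ee_rot: [0.999, -0.038, 0.001, 0.0]
ft_force: [3.8, 0.0, 3.2]
gripper_width: 0.0598
```

```bash
python3 -c "
from h import *
st()"
```

```text
t 21.2 tcp [554.7 -99.1  77.8] F [3.84 0.04 3.17] M [ 0.092 -0.545 -0.007] w 59.8
```

>>> send_rows:
  plan:
    - [1,0,0,0]
    - [1.5,0,0,0]
    - [1.9,0,0.7,0]
    - [2.3,0,1.4,0]
    - [2.7,0,2,0]
    - [2.7,0,2,0]
  newtons: 6

```text
time_s: 21.95
tcp_pos: [0.5562, -0.0992, 0.0751]
ee_rot: [0.999, -0.038, -0.001, 0.0]
ft_force: [2.2, 0.1, -0.4]
gripper_width: 0.0603
```

```bash
python3 -c "
from h import *
st()"
```

```text
t 21.95 tcp [556.2 -99.2  75.1] F [ 2.22  0.11 -0.39] M [ 0.018 -0.308  0.091] w 60.3
```

>>> send_rows:
  plan:
    - [0.5,0,0.5,0]
    - [0.9,0,1,0]
    - [1.3,0,1.6,0]
    - [1.7,0,2.3,0]
    - [2.1,0,3,0]
    - [2.1,0,3,0]

```text
time_s: 22.7
tcp_pos: [0.5582, -0.0992, 0.0721]
ee_rot: [0.999, -0.038, -0.001, -0.0]
ft_force: [-0.9, -0.1, -0.7]
gripper_width: 0.0599
```

```bash
python3 -c "
from h import *
st()"
```

```text
t 22.7 tcp [558.2 -99.2  72.1] F [-0.92 -0.08 -0.67] M [-0.041  0.073  0.034] w 59.9
```

>>> send_rows:
  plan:
    - [0.4,0,0.5,0]
    - [0.7,0,1,0]
    - [1.0,0,1.5,0]
    - [1.3,0,2,0]
    - [1.3,0,2,0]

```text
time_s: 23.32
tcp_pos: [0.5596, -0.0993, 0.0707]
ee_rot: [0.999, -0.038, -0.0, -0.0]
ft_force: [-3.6, -0.0, 4.2]
gripper_width: 0.0599
```

```bash
python3 -c "
from h import *
st()
from workcell import vision
S=vision.read_camera('scene');cv2.imwrite('pics/p9.png',np.clip(cv2.resize(S['image'][165:250,180:260],(560,595),interpolation=cv2.INTER_CUBIC)*1.5,0,255).astype(np.uint8))"
```

```text
t 23.32 tcp [559.6 -99.3  70.7] F [-3.62 -0.    4.21] M [ 0.221  0.567 -0.053] w 59.9
```

View pics/p9.png

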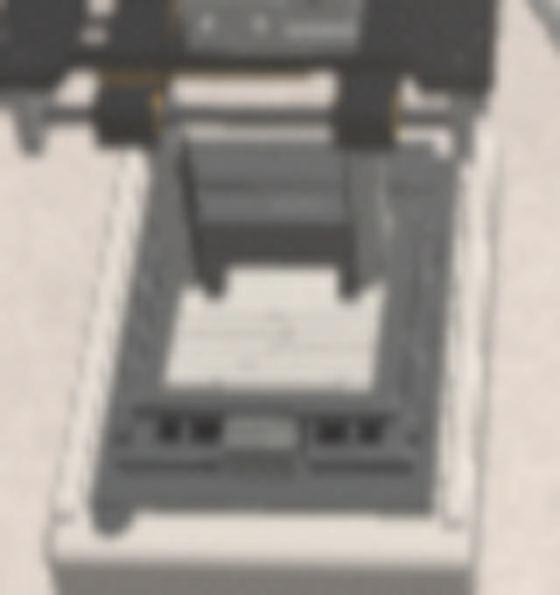

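>>> send_rows:
  plan:
    - [0,0,0,0]
    - [0.2,0,0.5,0]
    - [0.5,0,1,0]
    - [0.7,0,1.5,0]
    - [0.7,0,1.5,0]
  newtons: 20

```text
time_s: 24.0
tcp_pos: [0.5605, -0.0994, 0.0694]
ee_rot: [0.999, -0.038, -0.0, -0.0]
ft_force: [-4.4, -0.4, 7.0]
gripper_width: 0.0595
```

```bash
python3 -c "
from h import *
st()"
```

```text
t 24.0 tcp [560.5 -99.4  69.4] F [-4.41 -0.38  7.04] M [ 0.23   0.971 -0.   ] w 59.5
```

>>> send_rows:
  plan:
    - [0.1,0,0.5,0]
    - [0.2,0,1,0]
    - [0.3,0,1.5,0]
    - [0.3,0,1.5,0]

```text
time_s: 24.5
tcp_pos: [0.5612, -0.0995, 0.0684]
ee_rot: [0.999, -0.038, 0.0, 0.0]
ft_force: [-4.6, 0.9, 9.0]
gripper_width: 0.06
```

```bash
python3 -c "
from h import *
st()"
```

```text
t 24.5 tcp [561.2 -99.5  68.4] F [-4.64  0.92  8.98] M [ 0.281  0.955 -0.039] w 60.0
```

>>> send_rows:
  plan:
    - [0.2,0,0.5,0]
    - [0.3,0,1,0]
    - [0.5,0,1.5,0]
    - [0.5,0,1.5,0]

```text
time_s: 25.0
tcp_pos: [0.5614, -0.0995, 0.0682]
ee_rot: [0.999, -0.038, 0.0, 0.0]
ft_force: [-7.2, 2.4, 17.4]
gripper_width: 0.0597
```

```bash
python3 -c "
from h import *
st()"
```

```text
t 25.0 tcp [561.4 -99.5  68.2] F [-7.22  2.42 17.39] M [ 0.415  1.425 -0.   ] w 59.7
```

Fz has risen to 17 N with no motion, so I'm stopping there. The latch end is probably on the low end wall, with the cassette slightly too far +x. I'll relieve it and ease back toward the stop.

>>> send_rows:
  plan:
    - [0,0,-1,0]
    - [-0.4,0,-2.5,0]
    - [-0.8,0,-2.5,0]
    - [-1.2,0,-2.5,0]
    - [-1.2,0,-2.5,0]

```text
time_s: 25.62
tcp_pos: [0.5607, -0.0995, 0.0684]
ee_rot: [0.999, -0.038, 0.0, 0.0]
ft_force: [-2.5, 1.5, 3.1]
gripper_width: 0.0602
```

```bash
python3 -c "
from h import *
st()
from workcell import vision
S=vision.read_camera('scene');cv2.imwrite('pics/p10.png',np.clip(cv2.resize(S['image'][165:250,180:260],(560,595),interpolation=cv2.INTER_CUBIC)*1.5,0,255).astype(np.uint8))
st()"
```

```text
t 25.62 tcp [560.7 -99.5  68.4] F [-2.53  1.48  3.08] M [ 0.219  0.538 -0.033] w 60.2
t 25.68 tcp [560.7 -99.5  68.4] F [-1.34  1.81  3.83] M [ 0.184  0.543 -0.012] w 60.1
```

View pics/p10.png

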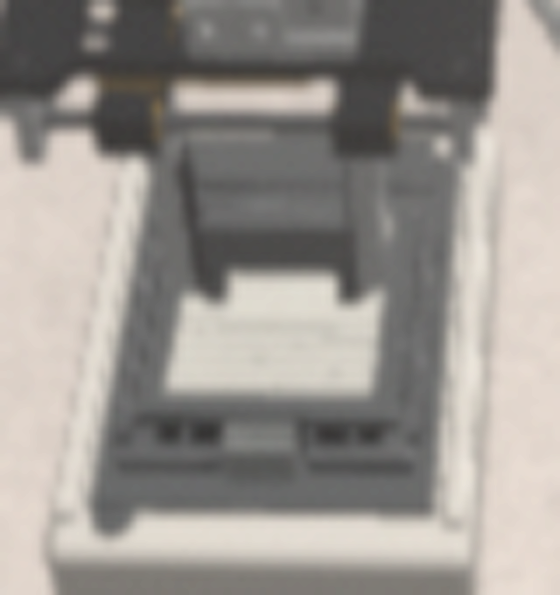

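Run:
```python
from h import *
from workcell import vision
S=vision.read_camera("scene")
cv2.imwrite("pics/p11.png",np.clip(cv2.resize(S["image"][208:242,188:248],(780,442),interpolation=cv2.INTER_NEAREST)*1.7,0,255).astype(np.uint8))
```

```text
(no output)
```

View pics/p11.png

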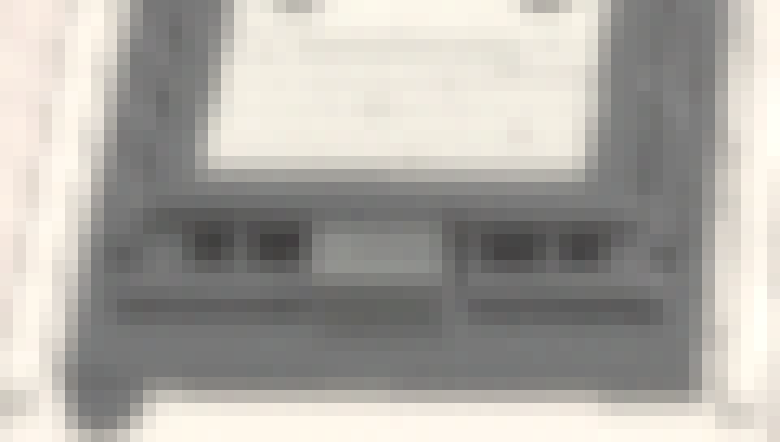

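Run:
```python
from h import *
from workcell import vision,readout
S=vision.read_camera("scene")
ex=np.array([np.cos(HY),np.sin(HY)]);ey=np.array([-ex[1],ex[0]]);C0=np.array([560,-100.])
def f(nm,uv,z):
    w=ray(S,np.array(uv)-.5,z)[:,:2]*1000-C0;print(nm,np.c_[w@ex,w@ey].round(1).tolist(),"mid",((w@ey).mean()).round(1))
f("front",[(199.4,224.9),(237,224.9)],.056)
f("pleat",[(203.5,220.9),(233.4,220.9)],.062)
f("nose",[(212,227.2),(222,227.2)],.062)
f("slot",[(197,231.7),(238.9,231.7)],.046)
f("guide marks",[(197.4,227.4),(238.9,227.4)],.048)
t=readout.state()["tcp_pos"][:2]*1000-C0;print("tcp",t@ex,t@ey)
```

```text
front [[62.4, -50.2], [60.7, 49.5]] mid -0.4
pleat [[53.5, -39.7], [52.2, 39.7]] mid -0.0
nose [[74.3, -14.7], [73.9, 11.5]] mid -1.6
slot [[77.4, -55.8], [75.5, 54.9]] mid -0.4
guide marks [[64.6, -56.3], [62.7, 54.2]] mid -1.1
tcp 0.6134511406540959 0.5410358552513578
```

>>> send_rows:
  plan:
    - [0,0.4,0,0]
    - [0,0.8,0.6,0]
    - [0.2,0.8,1.2,0]
    - [0.3,0.8,1.8,0]
    - [0.4,0.8,2.2,0]
    - [0.4,0.8,2.2,0]
  newtons: 12

```text
time_s: 26.52
tcp_pos: [0.5609, -0.0996, 0.0682]
ee_rot: [0.999, -0.038, 0.001, -0.0]
ft_force: [-4.8, 3.6, 14.5]
gripper_width: 0.06
```

```bash
python3 -c "
from h import *
st()"
```

```text
t 26.52 tcp [560.9 -99.6  68.2] F [-4.79  3.59 14.51] M [6.960e-01 1.013e+00 1.000e-03] w 60.0
```

The block is still rigid at z ≈ 68.2 with a side load, so I won't force it. I'll unload it, let go so the cassette settles against the stop and guides by itself, and look.

>>> send_rows:
  plan:
    - [-0.4,-0.6,-1,0]
    - [-0.4,-0.6,-2.5,0]
    - [-0.4,-0.6,-2.5,0]
    - [-0.4,-0.6,-2.5,0]

```text
time_s: 27.02
tcp_pos: [0.5604, -0.0996, 0.0685]
ee_rot: [0.999, -0.038, 0.0, -0.0]
ft_force: [-1.2, 0.9, 0.3]
gripper_width: 0.0601
```

```bash
python3 -c "
from h import *
st()"
```

```text
t 27.02 tcp [560.4 -99.6  68.5] F [-1.16  0.92  0.31] M [0.445 0.071 0.013] w 60.1
```

>>> send_rows:
  plan:
    - [0,0,0,0]
    - [0,0,0,0]
    - [0,0,0,0]
    - [0,0,-15,0]
    - [0,0,-35,0]
    - [0,0,-48,0]
    - [0,0,-50,0]
  jaw: 0.85

```text
time_s: 27.9
tcp_pos: [0.5612, -0.1, 0.1203]
ee_rot: [0.999, -0.038, 0.001, 0.0]
ft_force: [0.5, -0.1, -0.3]
gripper_width: 0.0799
```

Run:
```python
from h import *
st()
from workcell import vision
S=vision.read_camera('scene');T=vision.read_camera("top")
cv2.imwrite('pics/p12.png',np.clip(cv2.resize(S['image'][170:245,185:255],(747,800)[:1]+(600,) if 0 else (560,600),interpolation=cv2.INTER_CUBIC)*1.5,0,255).astype(np.uint8))
```

```text
t 27.9 tcp [ 561.2 -100.   120.3] F [ 0.54 -0.09 -0.3 ] M [ 0.031  0.039 -0.008] w 79.9
```

View pics/p12.png

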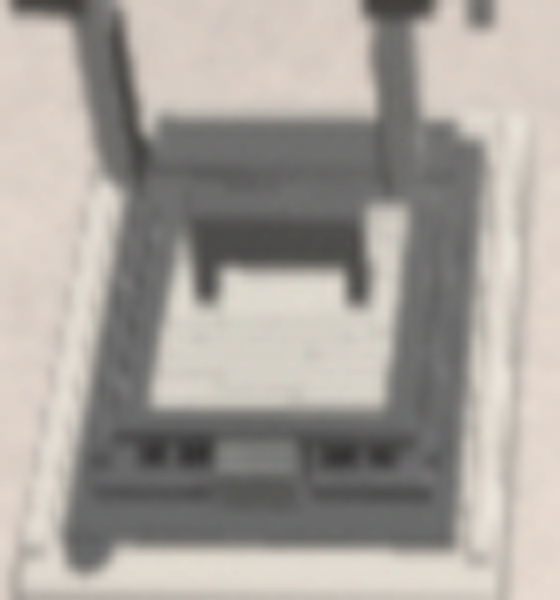

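The cassette rests hooked and centred: its front edge is at about row 430, its sides at columns 110–415, and the slot at 95–432. I'll close the fingers and press straight down on the bar top.

>>> send_rows:
  plan:
    - [0,0,2,0]
    - [0,0,5,0]
    - [0,0,8,0]
    - [0,0,11,0]
    - [0,0,14,0]
    - [0,0,16,0]
    - [0,0,16,0]
    - [0,0,16,0]
  jaw: 0.0

```text
time_s: 29.0
tcp_pos: [0.5604, -0.0997, 0.1029]
ee_rot: [0.999, -0.038, 0.0, 0.0]
ft_force: [0.4, -1.1, 0.3]
gripper_width: 0.0035
```

>>> send_rows:
  plan:
    - [0,0,1,0]
    - [0,0,2,0]
    - [0,0,3,0]
    - [0,0,4,0]
    - [0,0,5,0]
    - [0,0,5,0]

```text
time_s: 29.75
tcp_pos: [0.561, -0.0998, 0.101]
ee_rot: [0.999, -0.038, 0.001, 0.0]
ft_force: [-3.7, 0.4, 16.5]
gripper_width: 0.0004
```

```bash
python3 -c "
from h import *
st()"
```

```text
t 29.75 tcp [561.  -99.8 101. ] F [-3.7   0.44 16.5 ] M [ 0.257  0.807 -0.002] w 0.4
```

Run:
```python
from h import *
from workcell import vision,readout
S=vision.read_camera("scene")
ex=np.array([np.cos(HY),np.sin(HY)]);ey=np.array([-ex[1],ex[0]]);C0=np.array([560,-100.])
def f(nm,uv,z):
    w=ray(S,np.array(uv)-.5,z)[:,:2]*1000-C0;print(nm,np.c_[w@ex,w@ey].round(1).tolist())
f("lip edge (p12)",[(185+250/8,170+175/8)],.058)
f("lip back",[(185+300/8,170+120/8)],.058)
f("bar top front edge? p12 row217",[(185+280/8,170+217/8)],.100)
f("bar top back edge? row 190",[(185+280/8,170+190/8)],.100)
f("bar bottom row265 z24up",[(185+280/8,170+266/8)],.0735)
f("leg foot row 303",[(185+205/8,170+303/8),(185+357/8,170+303/8)],.060)
f("latch top edge row 413?",[(185+280/8,170+413/8)],.065)
f("latch bottom edge row 440",[(185+160/8,170+440/8)],.056)
f("nose tip top row 437",[(185+257/8,170+437/8)],.0575)
f("nose outer top row 478",[(185+257/8,170+478/8)],.069)
cv2.imwrite('pics/p13.png',np.clip(cv2.resize(S['image'][170:245,185:255],(560,600),interpolation=cv2.INTER_CUBIC)*1.5,0,255).astype(np.uint8))
st()
```

```text
lip edge (p12) [[-57.4, -18.1]]
lip back [[-85.4, -2.9]]
bar top front edge? p12 row217 [[2.2, 2.5]]
bar top back edge? row 190 [[-10.3, 1.2]]
bar bottom row265 z24up [[0.2, -0.1]]
leg foot row 303 [[5.5, -26.6], [4.7, 25.6]]
latch top edge row 413? [[57.7, 4.9]]
latch bottom edge row 440 [[62.5, -35.3]]
nose tip top row 437 [[61.9, -3.0]]
nose outer top row 478 [[88.0, 0.9]]
t 29.8 tcp [561.  -99.8 101. ] F [-3.05  0.71 16.06] M [ 0.166  0.863 -0.012] w 0.5
```

View pics/p13.png

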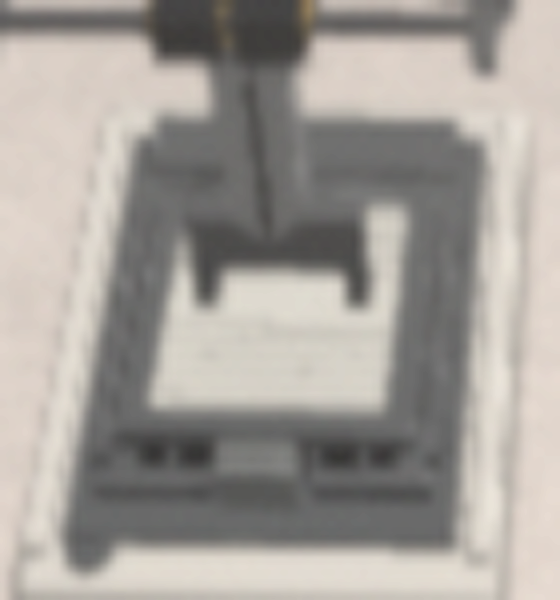

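It is still rigid with the press too, so something is supporting the cassette, probably a guide caught through a small yaw or lateral error. I'll lift off, open the jaws, and compare cassette and seat yaw numerically.

>>> send_rows:
  plan:
    - [0,0,-4,0]
    - [0,0,-12,0]
    - [0,0,-20,0]
    - [0,0,-22,0]
  jaw: 0.9

```text
time_s: 30.3
tcp_pos: [0.5607, -0.0998, 0.1203]
ee_rot: [0.999, -0.038, 0.0, 0.0]
ft_force: [-0.1, -0.1, 0.6]
gripper_width: 0.037
```

Run:
```python
from h import *
from workcell import vision,readout
S=vision.read_camera("scene");st()
ex=np.array([np.cos(HY),np.sin(HY)]);ey=np.array([-ex[1],ex[0]]);C0=np.array([560,-100.])
g=cv2.cvtColor(S["image"],cv2.COLOR_BGR2GRAY).astype(float)
def loc(u,v,z):
    w=ray(S,[[u,v]],z)[0,:2]*1000-C0;return w@ex,w@ey
def cross(r,c0,c1,th):
    p=g[r];o=[]
    for c in range(c0,c1):
        if (p[c]-th)*(p[c+1]-th)<0:o.append(c+(th-p[c])/(p[c+1]-p[c]))
    return o
PL=[];PR=[];SL=[];SR=[]
for r in range(196,236):
    c=cross(r,190,250,102)
    print(r,np.round(c,1).tolist())
cv2.imwrite('pics/p14.png',np.clip(cv2.resize(S['image'][180:240,188:252],(790,740)[:1]+(590,) if 0 else (629,590),interpolation=cv2.INTER_CUBIC)*1.6,0,255).astype(np.uint8))
```

```text
t 30.35 tcp [560.7 -99.8 120.3] F [-0.43  0.2   0.16] M [ 0.052  0.047 -0.017] w 41.3
196 [199.9, 230.5, 235.4, 244.5]
197 [199.7, 230.3, 235.5, 244.5]
198 [199.5, 230.4, 235.5, 244.4]
199 [199.2, 230.5, 235.4, 244.3]
200 [230.5, 235.2, 244.2]
201 [198.9, 206.8, 207.3, 230.5, 235.0, 244.1]
202 [198.8, 206.7, 207.8, 230.7, 234.8, 244.0]
203 [198.6, 206.3, 208.2, 231.0, 234.8]
204 [198.4, 208.5, 212.6, 227.2, 231.1, 234.7, 244.0]
205 [198.1, 205.7, 208.7, 212.3, 227.6, 230.9, 234.7]
206 [197.9, 205.4, 208.8, 212.0, 227.7, 230.8, 234.7, 244.0]
207 [197.8, 205.3, 209.3, 211.4, 227.9, 230.5, 234.6, 243.7]
208 [197.6, 205.1, 234.4, 243.5]
209 [197.4, 234.2, 243.6]
210 [197.2, 204.7, 243.6]
211 [197.0, 204.5, 233.9, 243.4]
212 [196.8, 204.3, 233.8, 243.3]
213 [196.6, 204.2, 233.8, 243.2]
214 [196.4, 204.1, 233.7, 243.2]
215 [196.2, 203.8, 233.5, 243.0]
216 [196.1, 203.6, 233.3]
217 [195.9, 203.4, 233.1]
218 [195.7, 203.2, 232.9]
219 [195.5, 203.1, 232.9, 243.0]
220 [195.4, 203.4, 232.5, 242.8]
221 [195.2, 242.5]
222 [194.9, 242.5]
223 [194.7, 242.6]
224 [194.6, 242.4]
225 [194.3, 242.3]
226 [194.0, 242.2]
227 [193.9, 242.2]
228 [193.7, 242.1]
229 [193.5, 242.1]
230 [193.4, 242.0]
231 [193.2, 241.9]
232 [193.0, 241.9]
233 [192.9, 241.9]
234 [192.7, 241.8]
235 [192.5, 241.6]
```

View pics/p14.png

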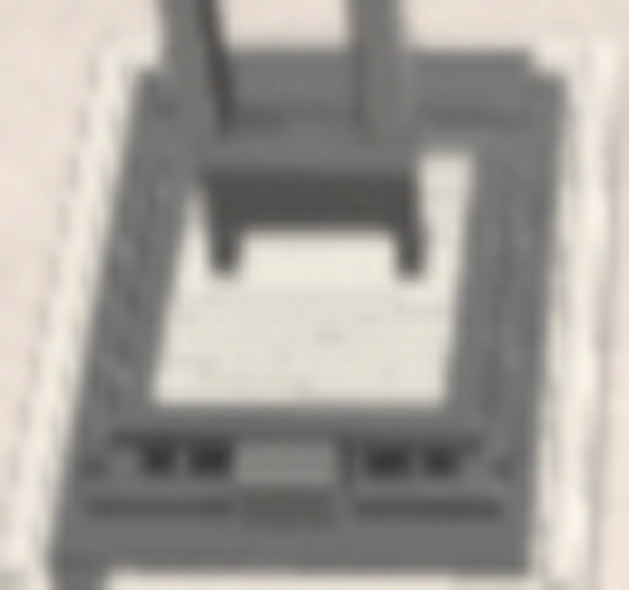

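Run:
```python
from h import *
from workcell import vision
S=vision.read_camera("scene")
ex=np.array([np.cos(HY),np.sin(HY)]);ey=np.array([-ex[1],ex[0]]);C0=np.array([560,-100.])
def loc(u,v,zf):
    z=.05
    for _ in range(8):
        w=ray(S,[[u,v]],z)[0,:2]*1000-C0;s=w@ex;z=zf(s)
    return s,w@ey
g=cv2.cvtColor(S["image"],cv2.COLOR_BGR2GRAY).astype(float)
def edge(r,c0,c1,th=102):
    p=g[r]
    for c in range(c0,c1):
        if (p[c]-th)*(p[c+1]-th)<0:return c+(th-p[c])/(p[c+1]-p[c])
def fit(nm,rows,c0,c1,zf,last=False):
    P=[]
    for r in rows:
        e=edge(r,c0(r),c1(r))
        if e is not None:P.append(loc(e,r,zf))
    P=np.array(P);p=np.polyfit(P[:,0],P[:,1],1);print(nm,len(P),"yaw rel",np.degrees(np.arctan(p[0])).round(2),"ey@0",p[1].round(2),"ey@60",np.polyval(p,60).round(2),"s",P[0,0].round(),P[-1,0].round(),"res",np.std(P[:,1]-np.polyval(p,P[:,0])).round(2))
flat=lambda s:.044
for t in (4,6):
  pl=lambda s:.044+.008+(s+74)/1000*np.tan(np.radians(t))
  fit("pleatL",range(205,220),lambda r:201,lambda r:208 if r<203 else 207,pl)
  fit("pleatR",range(205,220),lambda r:232,lambda r:237,pl)
fit("seatL",range(197,236),lambda r:191,lambda r:201,flat)
fit("seatR",range(199,236),lambda r:239,lambda r:246,flat)
```

```text
pleatL 14 yaw rel 0.4 ey@0 -40.76 ey@60 -40.34 s -6.0 47.0 res 0.13
pleatR 14 yaw rel -0.94 ey@0 39.82 ey@60 38.83 s -7.0 46.0 res 0.2
pleatL 14 yaw rel 0.89 ey@0 -40.14 ey@60 -39.21 s -4.0 51.0 res 0.13
pleatR 14 yaw rel -0.64 ey@0 40.21 ey@60 39.54 s -5.0 50.0 res 0.19
seatL 38 yaw rel -0.06 ey@0 -64.99 ey@60 -65.05 s -48.0 89.0 res 0.14
seatR 34 yaw rel 0.04 ey@0 63.94 ey@60 63.98 s -42.0 86.0 res 0.19
```

>>> send_rows:
  plan:
    - [-1,0.3,4,0]
    - [-1.5,0.3,14,0]
    - [-1.5,0.3,28,0]
    - [-1.5,0.3,42,0]
    - [-1.5,0.3,49,0]
    - [-1.5,0.3,51,0]
  jaw: 0.9

```text
time_s: 31.15
tcp_pos: [0.5584, -0.0998, 0.0679]
ee_rot: [0.999, -0.038, -0.001, -0.0]
ft_force: [0.0, 0.5, 1.2]
gripper_width: 0.0845
```

>>> send_rows:
  plan:
    - [0,0,0,0]
    - [0,0,0,0]
    - [0,0,0,0]
    - [0,0,0,0]
  jaw: 0.4
  newtons: 16

```text
time_s: 31.65
tcp_pos: [0.5591, -0.0998, 0.0693]
ee_rot: [0.999, -0.038, 0.001, -0.0]
ft_force: [1.2, 1.4, 2.2]
gripper_width: 0.06
```

```bash
python3 -c "
from h import *
st()"
```

```text
t 31.65 tcp [559.1 -99.8  69.3] F [1.19 1.38 2.24] M [ 0.193  0.001 -0.008] w 60.0
```

>>> send_rows:
  plan:
    - [-0.7,0,0,0]
    - [-1.2,0,0,0]
    - [-1.2,0,0,0]

```text
time_s: 32.02
tcp_pos: [0.5588, -0.0998, 0.0693]
ee_rot: [0.999, -0.038, 0.001, 0.0]
ft_force: [3.7, 1.6, 3.7]
gripper_width: 0.0599
```

```bash
python3 -c "
from h import *
st()"
```

```text
t 32.02 tcp [558.8 -99.8  69.3] F [3.74 1.59 3.71] M [ 0.36  -0.518  0.013] w 59.9
```

>>> send_rows:
  plan:
    - [0.5,0,0,0]
    - [0.8,0,0.7,0]
    - [1,0,1.4,0]
    - [1.2,0,2,0]
    - [1.2,0,2,0]

```text
time_s: 32.65
tcp_pos: [0.559, -0.0998, 0.069]
ee_rot: [0.999, -0.038, 0.001, 0.0]
ft_force: [-1.2, 2.4, 13.9]
gripper_width: 0.0598
```

```bash
python3 -c "
from h import *
st()"
```

```text
t 32.65 tcp [559.  -99.8  69. ] F [-1.19  2.41 13.94] M [ 0.55   0.339 -0.097] w 59.8
```

Run:
```python
from h import *
from workcell import vision
S=vision.read_camera("scene")["image"];I=cv2.imread("pics/scene0.png")
g=lambda a:cv2.cvtColor(a,cv2.COLOR_BGR2GRAY)
print("init",g(I)[220:240,213:221].mean(1).round().tolist())
print("now ",g(S)[220:240,213:221].mean(1).round().tolist())
print("init side",g(I)[220:240,200:208].mean(1).round().tolist())
print("now side ",g(S)[220:240,200:208].mean(1).round().tolist())
for r in (226,227,228): print(r,"init",g(I)[r,208:228].tolist(),"now",g(S)[r,208:228].tolist())
o=np.hstack([cv2.resize(a[212:242,190:248],(390,202*1),interpolation=cv2.INTER_CUBIC) for a in (I,S)])
o=np.hstack([cv2.resize(a[180:242,190:248],(390,417),interpolation=cv2.INTER_CUBIC) for a in (I,S)])
cv2.imwrite("pics/p15.png",np.clip(o*1.7,0,255).astype(np.uint8))
st()
```

```text
init [43.0, 42.0, 41.0, 46.0, 64.0, 78.0, 80.0, 83.0, 76.0, 62.0, 56.0, 56.0, 59.0, 64.0, 67.0, 68.0, 68.0, 74.0, 103.0, 133.0]
now  [124.0, 93.0, 74.0, 67.0, 65.0, 77.0, 84.0, 85.0, 84.0, 70.0, 60.0, 58.0, 60.0, 64.0, 70.0, 71.0, 70.0, 77.0, 107.0, 138.0]
init side [53.0, 52.0, 51.0, 51.0, 51.0, 50.0, 50.0, 52.0, 60.0, 67.0, 63.0, 54.0, 60.0, 66.0, 68.0, 68.0, 67.0, 75.0, 105.0, 134.0]
now side  [102.0, 82.0, 72.0, 64.0, 52.0, 49.0, 51.0, 54.0, 62.0, 69.0, 66.0, 57.0, 62.0, 69.0, 71.0, 71.0, 69.0, 79.0, 110.0, 139.0]
226 init [33, 31, 33, 48, 72, 81, 82, 83, 82, 79, 79, 78, 78, 75, 62, 51, 58, 44, 34, 31] now [37, 36, 36, 53, 78, 86, 85, 84, 85, 85, 84, 83, 82, 78, 62, 51, 56, 46, 39, 37]
227 init [39, 38, 40, 54, 75, 84, 86, 86, 85, 82, 81, 81, 79, 77, 66, 54, 56, 45, 37, 37] now [41, 39, 42, 56, 78, 86, 86, 86, 86, 86, 85, 83, 82, 77, 65, 55, 58, 46, 40, 39]
228 init [53, 53, 54, 61, 72, 76, 77, 76, 76, 75, 75, 75, 75, 71, 63, 55, 59, 54, 51, 50] now [55, 55, 56, 65, 80, 84, 84, 84, 84, 84, 84, 83, 82, 78, 68, 56, 62, 56, 54, 53]
t 32.7 tcp [558.9 -99.8  69. ] F [ 0.24  1.85 15.29] M [ 0.582  0.329 -0.018] w 59.8
```

View pics/p15.png

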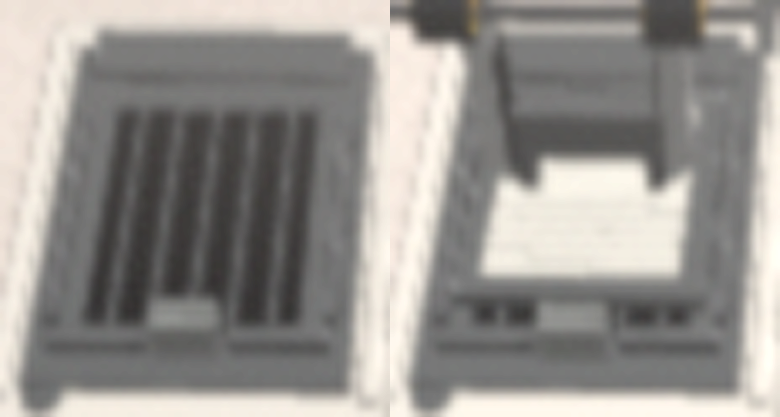

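>>> send_rows:
  plan:
    - [1,0,-3,0]
    - [2,0,-5,0]
    - [2.2,0,-5,0]
    - [2.2,0,-5,0]
  newtons: 10

```text
time_s: 33.2
tcp_pos: [0.5594, -0.0999, 0.071]
ee_rot: [0.999, -0.038, -0.002, -0.0]
ft_force: [-1.6, 0.8, -0.7]
gripper_width: 0.0599
```

```bash
python3 -c "
from h import *
st()"
```

```text
t 33.2 tcp [559.4 -99.9  71. ] F [-1.57  0.85 -0.75] M [0.168 0.436 0.013] w 59.9
```

>>> send_rows:
  plan:
    - [0.8,0,3,0]
    - [1.4,0,5.5,0]
    - [1.4,0,6,0]
    - [1.4,0,6,0]

```text
time_s: 33.7
tcp_pos: [0.5622, -0.1002, 0.0677]
ee_rot: [0.999, -0.038, 0.0, 0.0]
ft_force: [-4.4, 1.1, 12.4]
gripper_width: 0.0596
```

Run:
```python
from h import *
st()
from workcell import vision
S=vision.read_camera("scene")["image"]
g=cv2.cvtColor(S,cv2.COLOR_BGR2GRAY)
print("nose",g[220:240,213:221].mean(1).round().tolist())
print("side",g[220:240,200:208].mean(1).round().tolist())
cv2.imwrite("pics/p16.png",np.clip(cv2.resize(S[180:242,190:248],(546,584),interpolation=cv2.INTER_CUBIC)*1.7,0,255).astype(np.uint8))
```

```text
t 33.7 tcp [ 562.2 -100.2   67.7] F [-4.38  1.11 12.36] M [ 0.376  0.995 -0.048] w 59.6
nose [129.0, 112.0, 84.0, 73.0, 69.0, 71.0, 82.0, 83.0, 86.0, 78.0, 64.0, 59.0, 59.0, 61.0, 67.0, 70.0, 71.0, 78.0, 107.0, 138.0]
side [104.0, 91.0, 77.0, 70.0, 62.0, 52.0, 49.0, 54.0, 62.0, 69.0, 66.0, 56.0, 62.0, 70.0, 71.0, 70.0, 70.0, 78.0, 110.0, 139.0]
```

View pics/p16.png

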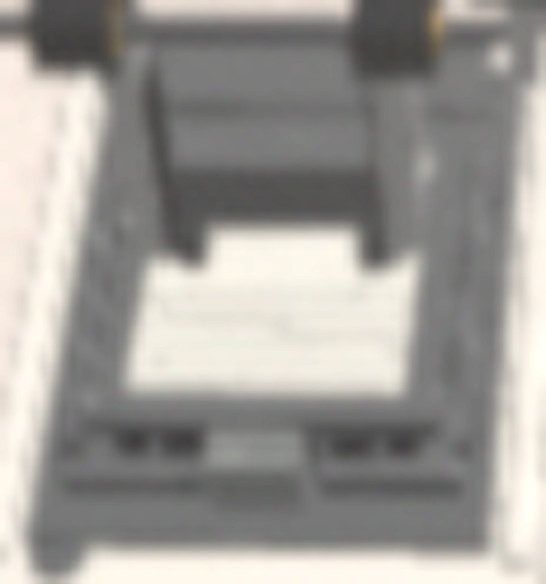

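>>> send_rows:
  plan:
    - [0,0,0,0]
    - [0.2,0,0.5,0]
    - [0.4,0,1,0]
    - [0.4,0,1,0]
  newtons: 30

```text
time_s: 34.25
tcp_pos: [0.5622, -0.1002, 0.0676]
ee_rot: [0.999, -0.038, -0.0, 0.0]
ft_force: [-8.4, 2.0, 18.3]
gripper_width: 0.0596
```

```bash
python3 -c "
from h import *
st()"
```

```text
t 34.25 tcp [ 562.2 -100.2   67.6] F [-8.44  2.04 18.28] M [0.412 1.487 0.005] w 59.6
```

Run:
```python
from h import *
from scipy.optimize import least_squares
from workcell import vision
S=vision.read_camera("scene")
ex=np.array([np.cos(HY),np.sin(HY)]);ey=np.array([-ex[1],ex[0]]);C0=np.array([560,-100.])
def P(q,s,h,t,y0=0):
    t=np.radians(t);X=q[0]+77;x=s+X*np.cos(t)-q[2]*np.sin(t);z=44+h+X*np.sin(t)+q[2]*np.cos(t)
    w=C0+x*ex+(q[1]+y0)*ey;return [w[0]/1000,w[1]/1000,z/1000]
obs=[((65,0,8),223.3),((6,0,50),196.6),((6,0,24),202.7),((6,0,8),207.5)]
for h in (0,2,4,8):
  for t in (0,2,4,5.3,7):
    f=lambda s:[proj(S,P(q,s[0],h,t))[0,1]-v for q,v in obs]
    r=least_squares(f,[-74.]);
    zt=P((0,0,50),0,h,t)[2]*1000
    a=proj(S,[P((65,-50,8),r.x[0],h,t),P((65,50,8),r.x[0],h,t),P((6,-30,50),r.x[0],h,t),P((6,30,50),r.x[0],h,t)])[:,0]
    print(h,t,"tip s",r.x.round(1),"res",r.fun.round(2),"bartop",round(zt,1),"widths",(a[1]-a[0]).round(1),(a[3]-a[2]).round(1))
# seat features
for nm,q,z in (("guide end",60,52),("nose tip",60,57.5),("lip edge top",-65,58),("lip back",-87,58)):
    print(nm,[ (sh,proj(S,[[*( (C0+(q+sh)*ex)/1000),z/1000]])[0,1].round(1)) for sh in (0,3,6,9)])
```

```text
0 0 tip s [-86.6] res [ 0.23 -0.03  0.35 -0.57] bartop 94.0 widths 37.4 22.2
0 2 tip s [-82.8] res [ 0.07 -0.21  0.45 -0.32] bartop 96.7 widths 37.6 22.3
0 4 tip s [-78.9] res [-0.11 -0.37  0.55 -0.06] bartop 99.2 widths 37.8 22.4
0 5.3 tip s [-76.3] res [-0.24 -0.47  0.61  0.11] bartop 100.9 widths 38.0 22.4
0 7 tip s [-72.8] res [-0.43 -0.59  0.71  0.34] bartop 103.0 widths 38.2 22.5
2 0 tip s [-84.9] res [ 0.27 -0.06  0.34 -0.57] bartop 96.0 widths 37.5 22.3
2 2 tip s [-81.] res [ 0.11 -0.24  0.43 -0.32] bartop 98.7 widths 37.7 22.3
2 4 tip s [-77.1] res [-0.07 -0.4   0.53 -0.06] bartop 101.2 widths 37.9 22.4
2 5.3 tip s [-74.5] res [-0.2  -0.5   0.6   0.11] bartop 102.9 widths 38.1 22.5
2 7 tip s [-71.1] res [-0.39 -0.62  0.7   0.34] bartop 105.0 widths 38.3 22.5
4 0 tip s [-83.1] res [ 0.31 -0.09  0.33 -0.58] bartop 98.0 widths 37.6 22.3
4 2 tip s [-79.3] res [ 0.15 -0.27  0.42 -0.32] bartop 100.7 widths 37.8 22.4
4 4 tip s [-75.3] res [-0.03 -0.43  0.52 -0.06] bartop 103.2 widths 38.0 22.5
4 5.3 tip s [-72.7] res [-0.16 -0.53  0.59  0.11] bartop 104.9 widths 38.2 22.5
4 7 tip s
[... 189 characters left out ...]
0.32] bartop 104.7 widths 38.0 22.5
8 4 tip s [-71.8] res [ 0.05 -0.49  0.5  -0.06] bartop 107.2 widths 38.3 22.6
8 5.3 tip s [-69.2] res [-0.08 -0.59  0.57  0.11] bartop 108.9 widths 38.4 22.7
8 7 tip s [-65.8] res [-0.26 -0.71  0.66  0.34] bartop 111.0 widths 38.6 22.7
guide end [(0, np.float64(224.9)), (3, np.float64(225.8)), (6, np.float64(226.7)), (9, np.float64(227.6))]
nose tip [(0, np.float64(223.6)), (3, np.float64(224.5)), (6, np.float64(225.4)), (9, np.float64(226.3))]
lip edge top [(0, np.float64(189.5)), (3, np.float64(190.3)), (6, np.float64(191.0)), (9, np.float64(191.8))]
lip back [(0, np.float64(184.1)), (3, np.float64(184.8)), (6, np.float64(185.6)), (9, np.float64(186.3))]
```

Nothing moves quasi-statically up to 18 N. The latch edge seems to sit right on the nose's top edge. I'll release it and give one brisk, short push on the bar top with bounded depth, instead of creeping.

>>> send_rows:
  plan:
    - [-0.5,0,-1.5,0]
    - [-0.5,0,-3,0]
    - [-0.5,0,-3,0]

```text
time_s: 34.67
tcp_pos: [0.5619, -0.1002, 0.0679]
ee_rot: [0.999, -0.038, -0.0, 0.0]
ft_force: [-4.4, -0.5, 5.2]
gripper_width: 0.0598
```

>>> send_rows:
  plan:
    - [0,0,0,0]
    - [0,0,0,0]
    - [0,0,-14,0]
    - [0,0,-36,0]
    - [0,0,-38,0]
  jaw: 0.8

```text
time_s: 35.3
tcp_pos: [0.5642, -0.1007, 0.1079]
ee_rot: [0.999, -0.038, 0.002, 0.001]
ft_force: [-0.8, 1.1, -0.1]
gripper_width: 0.0751
```

>>> send_rows:
  plan:
    - [0,0,0,0]
    - [0,0,0,0]
    - [0,0,0,0]
    - [0,0,0,0]
    - [0,0,0,0]
  jaw: 0.0

```text
time_s: 35.92
tcp_pos: [0.5622, -0.1001, 0.1055]
ee_rot: [0.999, -0.038, -0.0, 0.0]
ft_force: [-0.2, 0.2, -0.1]
gripper_width: 0.0288
```

```bash
python3 -c "
from h import *
st()"
```

```text
t 35.92 tcp [ 562.2 -100.1  105.5] F [-0.24  0.18 -0.14] M [-0.004 -0.012 -0.011] w 28.8
```

>>> send_rows:
  plan:
    - [-0.5,0,8,0]
    - [-0.5,0,8,0]
    - [-0.5,0,8,0]

```text
time_s: 36.3
tcp_pos: [0.5615, -0.1, 0.0974]
ee_rot: [0.999, -0.038, -0.0, -0.0]
ft_force: [0.3, 0.1, 0.9]
gripper_width: 0.0005
```

```bash
python3 -c "
from h import *
st()
from workcell import vision
S=vision.read_camera('scene')['image'];g=cv2.cvtColor(S,cv2.COLOR_BGR2GRAY)
print('nose',g[220:240,213:221].mean(1).round().tolist())
cv2.imwrite('pics/p17.png',np.clip(cv2.resize(S[180:242,190:248],(546,584),interpolation=cv2.INTER_CUBIC)*1.7,0,255).astype(np.uint8))"
```

```text
t 36.3 tcp [ 561.5 -100.    97.4] F [0.32 0.13 0.88] M [ 0.038  0.028 -0.033] w 0.5
nose [139.0, 136.0, 125.0, 94.0, 78.0, 81.0, 83.0, 82.0, 85.0, 75.0, 62.0, 58.0, 59.0, 63.0, 68.0, 70.0, 71.0, 77.0, 106.0, 138.0]
```

View pics/p17.png

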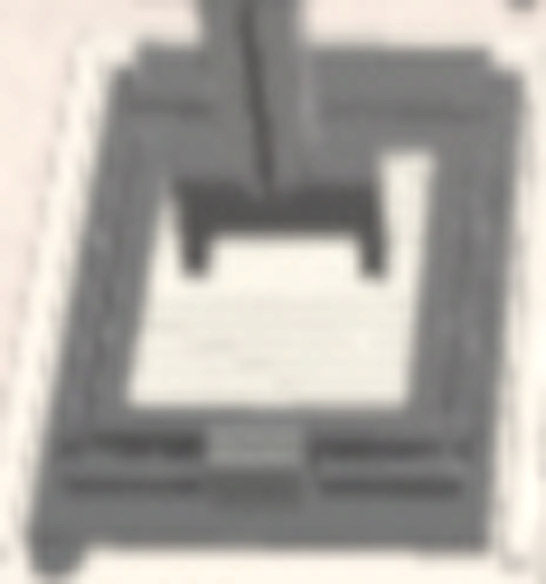

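The latch end dropped: the grating is hidden, the front edge is at the nose near crop row 440, and the finger sees no load at z = 97.4. I'll press gently to confirm where it seats.

>>> send_rows:
  plan:
    - [0.5,0,1,0]
    - [0.8,0,2,0]
    - [1,0,3,0]
    - [1,0,3.5,0]
    - [1,0,3.5,0]

```text
time_s: 36.98
tcp_pos: [0.5627, -0.1002, 0.0943]
ee_rot: [0.999, -0.038, -0.0, 0.0]
ft_force: [-0.1, -0.1, 1.1]
gripper_width: 0.0005
```

```bash
python3 -c "
from h import *
st()"
```

```text
t 36.98 tcp [ 562.7 -100.2   94.3] F [-0.15 -0.13  1.13] M [0.089 0.03  0.023] w 0.5
```

>>> send_rows:
  plan:
    - [0,0,0.7,0]
    - [0,0,1.4,0]
    - [0,0,1.4,0]

```text
time_s: 37.35
tcp_pos: [0.5628, -0.1002, 0.0942]
ee_rot: [0.999, -0.038, 0.0, 0.0]
ft_force: [-2.8, 0.8, 7.8]
gripper_width: 0.0005
```

```bash
python3 -c "
from h import *
st()"
```

```text
t 37.35 tcp [ 562.8 -100.2   94.2] F [-2.79  0.77  7.76] M [0.116 0.458 0.032] w 0.5
```

>>> send_rows:
  plan:
    - [0,0,-5,0]
    - [0,0,-25,0]
    - [0,0,-60,0]
    - [-20,0,-100,0]
    - [-60,0,-130,0]
    - [-110,0,-140,0]
    - [-160,0,-145,0]
    - [-200,0,-145,0]
    - [-220,0,-145,0]
    - [-225,0,-145,0]
    - [-225,0,-145,0]

```text
time_s: 38.72
tcp_pos: [0.3395, -0.0834, 0.238]
ee_rot: [0.999, -0.038, 0.001, 0.0]
ft_force: [-0.7, -1.2, 0.5]
gripper_width: 0.0002
```

Run:
```python
from h import *
from workcell import vision
st()
S=vision.read_camera("scene");T=vision.read_camera("top")
g=cv2.cvtColor(S["image"],cv2.COLOR_BGR2GRAY);print('nose',g[220:240,213:221].mean(1).round().tolist())
a=cv2.resize(T["image"][152:242,268:334],(395,539),interpolation=cv2.INTER_CUBIC);b=cv2.resize(S["image"][178:256,185:252],(395,460),interpolation=cv2.INTER_CUBIC)
o=np.zeros((539,790,3),np.uint8);o[:,:395]=a;o[:460,395:]=b
cv2.imwrite("pics/p18.png",np.clip(o*1.6,0,255).astype(np.uint8));cv2.imwrite("pics/p18s.png",S["image"]);cv2.imwrite("pics/p18t.png",T["image"])
```

```text
t 38.73 tcp [339.5 -83.4 238. ] F [-0.67 -1.15  0.5 ] M [ 0.017 -0.035  0.024] w 0.2
nose [134.0, 133.0, 133.0, 123.0, 108.0, 89.0, 81.0, 83.0, 75.0, 62.0, 56.0, 57.0, 59.0, 64.0, 67.0, 68.0, 67.0, 74.0, 102.0, 132.0]
```

View pics/p18.png

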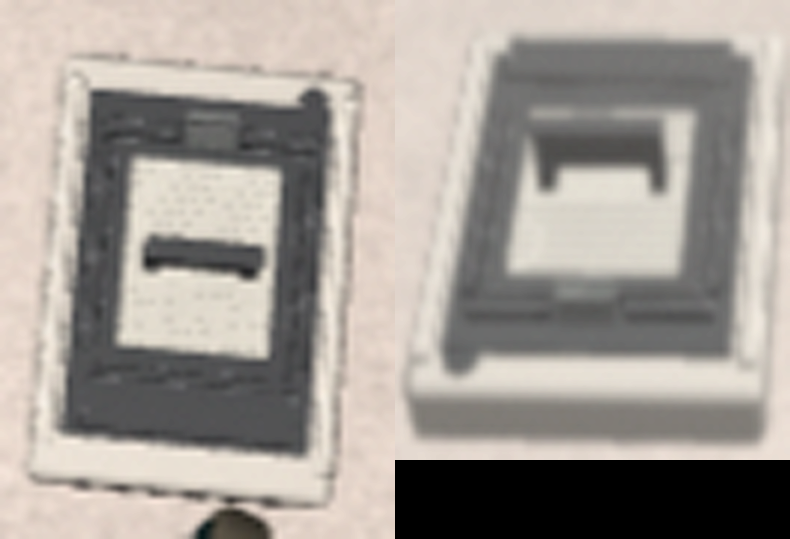

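View pics/p18s.png

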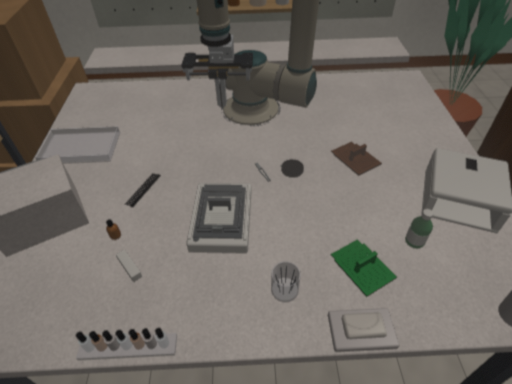

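The cassette lies flat and centred. The catch nose is back at its resting rows (values 75/62/56 now, 76/62/56 at the start) and covers the latch edge. The other items look unmoved, so I'm handing in.

Run:
```python
import cv2,numpy as np
a=cv2.imread("pics/top0.png");b=cv2.imread("pics/p18t.png")
d=(cv2.absdiff(a,b).max(2)>45).astype(np.uint8);n,l,s,c=cv2.connectedComponentsWithStats(d)
print([(x[:5].tolist()) for x in s[1:] if x[4]>25])
from workcell import order,readout
print(order.job_done(),readout.state()["time_s"])
```

```text
[[287, 177, 28, 35, 776], [172, 186, 42, 50, 705], [267, 236, 103, 116, 4369], [177, 302, 101, 82, 4129], [269, 317, 60, 67, 1948], [326, 334, 108, 50, 3772], [463, 336, 49, 48, 1455]]
the job is handed in; nothing more can be done
the job is handed in; nothing more can be done
```

The filter cassette is in the dust extractor, flat and under the catch, and the job is handed in (arm clear at 38.7 s of the 51 s). It took a brisk push to get the catch over.

**What I did**
- The tool could not tilt. I pinched the grip bar across its 60 mm width, so the pads acted as a friction hinge. I then tilted the cassette about 11° by pressing its latch end lightly on the extractor's front rim.
- I slid the tongue under the lip until I felt the stop, at about 2.9 N and 0.7 mm, and then swung the other end down.
- Pressing slowly stalled with the latch end about 13 mm up, at 14–18 N at the grip, once gripped and pressing 18.3 N. That is a little over the stated 5–15 N. I backed off each time instead of pushing harder.
- After letting go, one brisk push on the bar top, limited in depth, took the latch end past the catch. I did not record that push's peak force; I expected about 21 N at most if it had blocked.

**Last checks**
- **Seating:** the bar top is at 94.2 mm against an expected 94.0 mm, and held under a 7.8 N press, so the cassette is flat on the floor.
- **Catch:** the nose looks the same in the camera as it did at rest, and it covers the cassette's edge.
- **Bystanders:** comparing overhead images from before and after, the only changes were the cassette's old and new places and regions I take to be the arm.

**Less certain**
- **Seat position:** the scene-camera features disagreed by a few millimetres about where the seat sits along x, so I relied on touch.
- **Final gap at the stop:** I did not measure it directly.
- **Stop strip:** the highest load I can infer is about 3.7 N measured. With the catch's push added it could have been 6–7 N, under the 7.5 N crush limit.

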